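# Turn the cemented heel lifts on the drying board and hang up the spatula

### The job

Clear the wax block and the thread spool off the board onto the bench, then turn every heel lift over with the spatula, so that it lies flat on the board's landing shelf with its tack heads down; do not touch the lifts with the fingers, they are wet with cement. When all are turned, hang the spatula by its hook over the rim of the glue tin, blade outside and clear of the bench, and leave the tin upright and everything else on the bench where it is.

Things in the scene. Friction and masses are not known exactly. Their poses are not given: they have to be found in the camera images.
- board: wooden turning board fixed on the bench, 180 mm deep (x -86 to +94), 356 mm wide (y). Origin: underside, on the line of the step; x points to the far side (away from the robot at yaw 0). x < 0: four bays with ribs; x > 0: the landing shelf, flat top at z 31 mm, 5 mm above the rib tops (z 26). Lips 5 mm high end the ribs at x -75 to -80; dividers 4 mm wide at y 0, +-85, +-170 rise to z 33
- spatula_grip (a point): centre of the wooden handle of the cranked spatula (160 g), the place to grip; 50 mm above the bench as it lies. x: along the tool to the blade, z up; it lies level on blade and hook foot. Handle: bar from 74 mm behind to 42 mm ahead, 16 mm wide, 20 high. Steel blade: 65 to 115 mm ahead, 28 mm wide, 3 thick, underside 50 mm below this point; a thin neck rises from it
- spatula_tip (a point): middle of the front edge of the spatula's blade, upper side: 115 mm ahead of and 47 mm below spatula_grip; same axes
- spatula_saddle (a point): inside top of the hook under the handle's rear: 55 mm behind and 13 mm below spatula_grip, same axes. The hook opens downward: the front prong (blade side) is 30 mm wide, its inner face 6 mm ahead of this point, reaching 37 mm below it; the rear prong is 26 mm wide, flares from 6 to 11 mm behind this point, reaching 20 mm below it. The rim goes between
- tin_rim (a point): centre of the mouth of the open glue tin: loose, about 0.7 kg, outer diameter 168 mm, rim 87 mm above the bench; wall 5 mm thick, its middle at radius 81 mm. A spatula hung on it, blade outward, sags a little, blade down, until the front prong rests on the outside of the wall
- spool_center (a point): centre of the wooden thread spool that stands upright on the landing shelf: flanges 40 mm across and 8 mm thick at both ends, waist 22 mm across, 50 mm high, 45 g (not the second spool, which stands on the bench)
- wax_center (a point): centre of the block of thread wax, 34 x 52 x 20 mm (its x, y, z), 35 g, lying flat on the landing shelf at the start (this point 10 mm above the shelf)
- bay_1 (a point): bay 1 (y -127.5 mm on the board): point at mid-bay, foot of the step, rib-top height; axes as the board. All bays are alike: two ribs along x, 8 mm wide, 80 mm long, centred 24 mm either side of mid-bay; between them a channel 40 mm wide, 20 mm high (floor at board z 6), open at the near end, so that the blade can go in under the lift
- lift_1_center (a point): heel lift starting in bay 1: flat leather D-shape 65 x 69 x 10 mm, 30 g; absent in some runs (3 or 4 lifts are present). Point: its centre. z axis comes out of the face with three brass tack heads (up at first, to be down at the end). Starts flat on the ribs, straight edge to the step and within 9 mm of it; its x axis then points to the step (along the board's x)
- bay_2 (a point): bay 2 (board y -42.5 mm), as bay 1. A lift that is raised from below behind its middle hinges about its straight edge against the step (here) and, pushed past upright, topples onto the landing shelf, other face up, its straight edge then jutting some 5 mm back over the step
- lift_2_center (a point): heel lift starting in bay 2: flat leather D-shape 65 x 69 x 10 mm, 30 g; absent in some runs (3 or 4 lifts are present). Point: its centre. z axis comes out of the face with three brass tack heads (up at first, to be down at the end). Starts flat on the ribs, straight edge to the step and within 9 mm of it; its x axis then points to the step (along the board's x)
- bay_3 (a point): bay 3 (board y +42.5 mm), as bay 1
- lift_3_center (a point): heel lift starting in bay 3: flat leather D-shape 65 x 69 x 10 mm, 30 g; absent in some runs (3 or 4 lifts are present). Point: its centre. z axis comes out of the face with three brass tack heads (up at first, to be down at the end). Starts flat on the ribs, straight edge to the step and within 9 mm of it; its x axis then points to the step (along the board's x)
- bay_4 (a point): bay 4 (board y +127.5 mm), as bay 1
- lift_4_center (a point): heel lift starting in bay 4: flat leather D-shape 65 x 69 x 10 mm, 30 g; absent in some runs (3 or 4 lifts are present). Point: its centre. z axis comes out of the face with three brass tack heads (up at first, to be down at the end). Starts flat on the ribs, straight edge to the step and within 9 mm of it; its x axis then points to the step (along the board's x)
- tape: roll of tape, a bystander to be left alone; the origin is the centre of its underside
- pliers: pincers with red grips, a bystander to be left alone; the origin is the centre of its underside
- spool_2: second thread spool, 40 mm across, 50 mm high, on the bench at the back, a bystander to be left alone; the origin is the centre of its underside

How it is judged:
By the outcome, as a careful person would: the job done as asked, in the order asked, and still so for the second after the job is handed in, with the robot touching nothing.
Of lift_1, lift_2, lift_3, lift_4 only 3 to 4 are there at a start; the rules pass over those that are not, and their reading is None.
At some moment in a run one of wax, tin may be knocked a few centimetres aside while the robot is not near it.
It also fails if it takes over 200 s, if anything falls off the work surface, if the arm or the gripper's body presses on something with over 40 N, if the wrist force passes 120 N, or if a joint passes its speed limit or range.

### The arm

A 6-joint arm with a two-finger parallel gripper is mounted at the origin on a cart in front of the work surface, level with it; the furniture and walls round the work are solid. World frame = base frame: x ahead of the robot, y to its left, z up, the work surface at z = 0. Lengths are in mm, angles in degrees, forces in N, time in s.
With the tool pointing down it reaches from about 375 to 900 mm from the base axis. Payload 3.1 kg.
Tool frame: the origin (TCP) lies on the centre line of the jaws, within the pads' length; the fingertips stand 25 mm ahead of it and the grasp point (between the pads) lies 6 mm ahead of it; z points along the fingers, y is the line along which they close (so a half turn about z gives the same grasp; the last joint's range is limited). The gripper opens to 87 mm and grips with 3 to 60 N. Pads are 19 mm wide; open, the fingers measure 117 mm over their backs; the gripper's body (75 mm by 190 mm) begins 51 mm behind the grasp point.
Start: joints at [-77.435, 30.224, 82.088, -0, 67.689, -10.227], TCP at [242.139, -576.164, 221.648] pointing down, gripper open.
Joint ranges: [-176.69, 176.69], [-43.24, 126.21], [12.49, 139.97], [-82, 262], [0, 151.66], [-163.58, 163.58]. Speed limits (degrees/s): [159.86, 159.86, 180, 180, 180, 180].

### API

Orientations are given as [roll, pitch, yaw] about the fixed x, y, z axes, in that order (R = Rz(yaw) Ry(pitch) Rx(roll)).
In Python, from cell import get_obs, camera, sign_off gives the robot as it stands. The module is installed in compiled form; this text tells all that it offers.
- The arm moves only by the tool move_arm, never from a script. Its argument "steps" is a list of rows, each an object of numbers: "wx", "wy", "wz": the turn, a rotation vector about the world's x, y, z in rad; "tx", "ty", "tz": the shift along the world's x, y, z in m; "gripper": the opening, from -1 (shut) to 1 (fully open). A call has exactly 5 rows; each row is the pose to reach, as a shift and turn from the pose commanded when the call began; what a row does not reach only later rows make up. A row lasts 1/10 s, in which the tool goes at most 50 mm and 8.59 degrees, less where a joint would pass 70% of its speed; a pose out of reach is approached as far as the arm can. A call with a gripper value outside its range is refused whole. The fingers move at their own pace and stop on an object; "squeeze" is the grip in N (left out, the last holds). Time passes only in rows, so rows that repeat a pose let the fingers close, or fill a call up. It gives the time, the measured TCP pose, the force, the opening and the grip force at its end, in the units of the state.
- get_obs(): the state, without advancing time (a new reading comes with each control period).
- camera(name): name is "scene" or "top" or "wrist"; returns a dict with "color" (480x640x3 uint8, blue, green, red), "fx", "fy", "cx", "cy" (pixels), "eye" and "rotation" of the camera in the world; the wrist camera has in their place "tool_from_camera" (4x4, takes a point from camera to tool coordinates, whose origin is the TCP and whose axes are the flange's). Camera axes: x right, y up, looking along -z (the intrinsics and any distortion apply to the point x, -y, -z); pixel columns grow to the right and rows downward; lengths in mm; the calibration is good to about 2 mm. The wrist camera is an equidistant fisheye: a pixel r from the principal point sees the ray r / f radians off the axis. A picture is of the moment at which its call begins: read the wrist's pose just before it. There is no depth.
- sign_off(): hands the job in; it is judged then, once.
The state is a dict: "time": time; "joints": joint angles; "joint_velocities": joint speeds; "tau": joint torques, N m; "tool_pos": TCP position; "orientation": TCP orientation; "force": force on the tool from outside, world axes, zero at the start; "wrist_torque": the same for the moment, N m; "width": opening from 0.0 (shut) to 1.0 (fully open); "finger_force": force on a finger pad.
Only numpy, scipy, OpenCV 4.12 (cv2) and the standard library are available. Lean on these libraries where they do the work, as an engineer would, in place of code of your own. Each camera call takes 0.05 s, during which the arm holds its last target. There are 200 camera calls.

## Working session

There is one attempt and no reset: what is moved stays moved. The work goes in short steps, Python scripts to look and compute and a tool call to move; the robot and the scene stay as the last step left them, time stands still between calls to the robot, and variables do not carry over. Pictures are saved under pics/ and viewed, at most 14 in all, crops included, and the job is handed in when it is done.

Besides the shell and the picture viewer there is one more tool, called as a command line: name --argument value ..., lists and objects as JSON in quotes. move_arm: Moves the arm, as the interface text tells. Its arguments: {"type":"object","properties":{"steps":{"type":"array","items":{"type":"object","properties":{"wx":{"type":"number"},"wy":{"type":"number"},"wz":{"type":"number"},"tx":{"type":"number"},"ty":{"type":"number"},"tz":{"type":"number"},"gripper":{"type":"number"}}}},"squeeze":{"type":"number"}},"required":["steps"]}

```bash
mkdir -p pics; cat > h.py <<'E'
import numpy as np, cv2
from cell import get_obs, camera
def ray(c,u,v):
    d=np.array([(u-c["cx"])/c["fx"],-(v-c["cy"])/c["fy"],-1.0]); d=np.array(c["rotation"])@d
    return np.array(c["eye"],float),d/np.linalg.norm(d)
def onz(c,u,v,z):
    e,d=ray(c,u,v); return e+d*(z-e[2])/d[2]
def proj(c,p):
    q=np.array(c["rotation"]).T@(np.array(p,float)-c["eye"]); return c["cx"]+c["fx"]*q[0]/-q[2], c["cy"]-c["fy"]*q[1]/-q[2]
E
python3 - <<'E'
from h import *
for n in("scene","top"):
    c=camera(n); cv2.imwrite(f"pics/{n}0.png",c["color"]); print({k:v for k,v in c.items() if k!="color"})
print(get_obs())
E
```

```text
{'fx': 492.92795899751235, 'fy': 492.92795899751235, 'cx': 317.60144065708465, 'cy': 245.00533721677107, 'eye': array([-418.859374  ,  562.55474559,  876.37879429]), 'rotation': array([  52.16276004,   -1.23581408, -116.09773153])}
{'fx': 602.7895205260155, 'fy': 602.7895205260155, 'cx': 305.02704085704534, 'cy': 235.02198382305002, 'eye': array([ 237.69739412,  134.18272492, 1549.25412679]), 'rotation': array([ 10.07758355,  -1.09285273, -90.41365924])}
{'time': 0.1, 'joints': array([-7.74347410e+01,  3.02732317e+01,  8.21488657e+01,  1.71053897e-03,
        6.76905659e+01, -1.02276282e+01]), 'joint_velocities': array([-0.02329314, -0.11558508, -0.17048076, -0.00276416, -0.15005679,
       -0.14540124]), 'tau': array([-7.31902164e-04, -4.40985954e+01, -1.77150589e+01,  6.35531824e-02,
        5.34087466e-02, -3.98706118e-05]), 'tool_pos': array([ 242.01088081, -575.52351669,  220.77486967]), 'orientation': array([-1.79889408e+02, -2.15605077e-02,  2.27922155e+01]), 'force': array([ 1.18285361, -0.76779358,  0.11787563]), 'wrist_torque': array([ 0.06350089,  0.00014199, -0.02471981]), 'finger_force': 0.0, 'width': 1.0016560827387357}
```

View pics/top0.png

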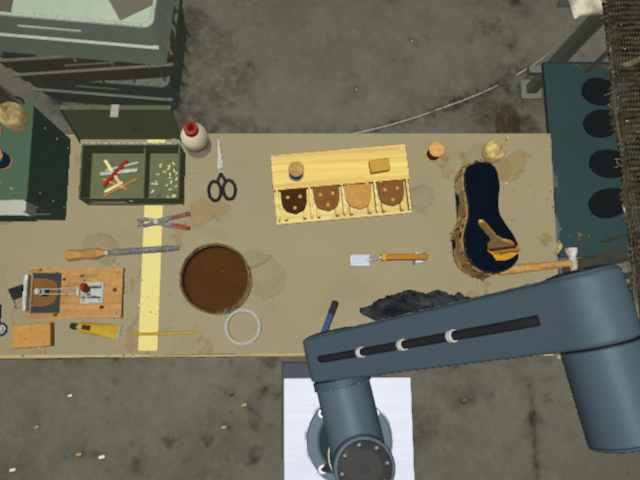

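View pics/scene0.png

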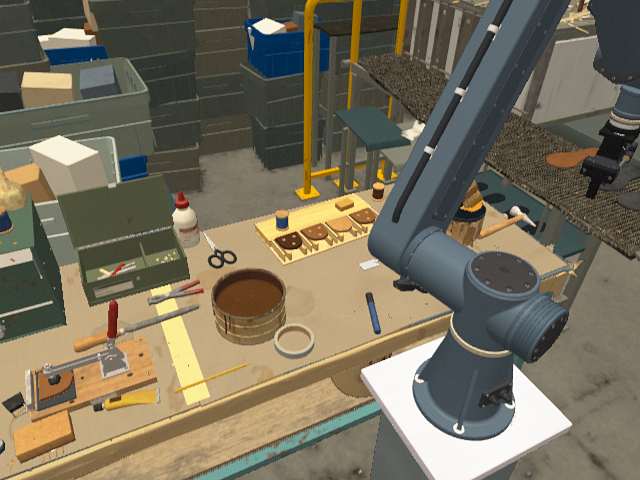

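The top view shows four lifts in the bays (294,200), (326,200), (357,195), (391,192), the spool at (296,170), wax at (379,165), the spatula with blade at (360,260) and handle at (405,257), and the tin at (216,278). The scene view agrees.

```bash
cat > h.py <<'E'
import numpy as np, cv2
from scipy.spatial.transform import Rotation as R
from cell import get_obs, camera as _cam
def camera(n):
    o=get_obs(); c=dict(_cam(n))
    if n!="wrist": c["rotation"]=R.from_euler("xyz",c["rotation"],degrees=True).as_matrix()
    else:
        T=np.eye(4); T[:3,:3]=R.from_euler("xyz",o["orientation"],degrees=True).as_matrix(); T[:3,3]=o["tool_pos"]
        T=T@np.array(c["tool_from_camera"]); c["eye"]=T[:3,3]; c["rotation"]=T[:3,:3]
    c["n"]=n; return c
def ray(c,u,v):
    if c["n"]=="wrist":
        x,y=(u-c["cx"])/c["fx"],(v-c["cy"])/c["fy"]; t=np.hypot(x,y); s=np.sinc(t/np.pi)
        d=np.array([x*s,-y*s,-np.cos(t)])
    else: d=np.array([(u-c["cx"])/c["fx"],-(v-c["cy"])/c["fy"],-1.0])
    d=c["rotation"]@d
    return np.array(c["eye"],float),d/np.linalg.norm(d)
def onz(c,u,v,z):
    e,d=ray(c,u,v); return e+d*(z-e[2])/d[2]
def proj(c,p):
    q=c["rotation"].T@(np.array(p,float)-c["eye"]); x,y,z=q[0],-q[1],-q[2]
    if c["n"]=="wrist":
        r=np.hypot(x,y); t=np.arctan2(r,z); return np.array([c["cx"]+c["fx"]*t*x/r,c["cy"]+c["fy"]*t*y/r])
    return np.array([c["cx"]+c["fx"]*x/z,c["cy"]+c["fy"]*y/z])
E
python3 - <<'E'
from h import *
t=camera("top"); s=camera("scene")
for nm,u,v,z in [("bFL",271,157,31),("bFR",405,146,31),("bNL",277,224,26),("bNR",411,214,26),("spool",296,163,81),("wax",379,165,51),("blade",360,260,3),("tipL",350,260,3),("hand F",385,257,60),("hand R",427,257,60),("tin",216,276,87),("l1",391,192,36),("l4",294,200,36),("pli",165,220,8),("tape",242,327,10),("sp2",435,150,50),("shoe",485,220,60),("blue",330,315,5)]:
    print(nm,onz(t,u,v,z).round(), proj(s,onz(t,u,v,z)).round())
img=t["color"]; cv2.imwrite("pics/a.png",cv2.resize(img[130:350,170:450],None,fx=2.85,fy=2.7,interpolation=cv2.INTER_CUBIC))
w=camera("wrist"); print({k:v for k,v in w.items() if k!="color"}); cv2.imwrite("pics/w0.png",w["color"])
E
```

```text
bFL [715. 191.  31.] [255. 225.]
bFR [ 745. -162.   31.] [355. 194.]
bNL [537. 175.  26.] [284. 259.]
bNR [ 563. -172.   26.] [388. 224.]
spool [683. 126.  81.] [279. 211.]
wax [687. -89.  51.] [344. 202.]
blade [446. -39.   3.] [369. 264.]
tipL [446. -13.   3.] [361. 267.]
hand F [446. -96.  60.] [388. 243.]
hand R [ 445. -201.   60.] [420. 234.]
tin [397. 321.  87.] [249. 291.]
l1 [ 619. -120.   36.] [363. 215.]
l4 [598. 131.  36.] [290. 240.]
pli [552. 466.   8.] [176. 292.]
tape [276. 263.  10.] [293. 341.]
sp2 [ 727. -236.   50.] [378. 186.]
shoe [ 539. -353.   60.] [443. 205.]
blue [305.  41.   5.] [370. 305.]
{'fx': 371.64829954431775, 'fy': 371.64829954431775, 'cx': 317.2140523640801, 'cy': 234.8405229824162, 'tool_from_camera': array([[ 6.35473391e-04,  9.63197496e-01,  2.68793935e-01,
         7.32351937e+01],
       [ 9.99999396e-01, -8.53260678e-04,  6.93414235e-04,
         8.20917568e-01],
       [ 8.97246150e-04,  2.68793332e-01, -9.63197456e-01,
        -1.62050492e+02],
       [ 0.00000000e+00,  0.00000000e+00,  0.00000000e+00,
         1.00000000e+00]]), 'eye': array([ 309.92543905, -548.34123877,  383.07842084]), 'rotation': array([[ 0.38800923,  0.88755855,  0.248372  ],
       [-0.92165268,  0.37431925,  0.10218339],
       [-0.00227668, -0.26856082,  0.96326004]]), 'n': 'wrist'}
```

View pics/a.png

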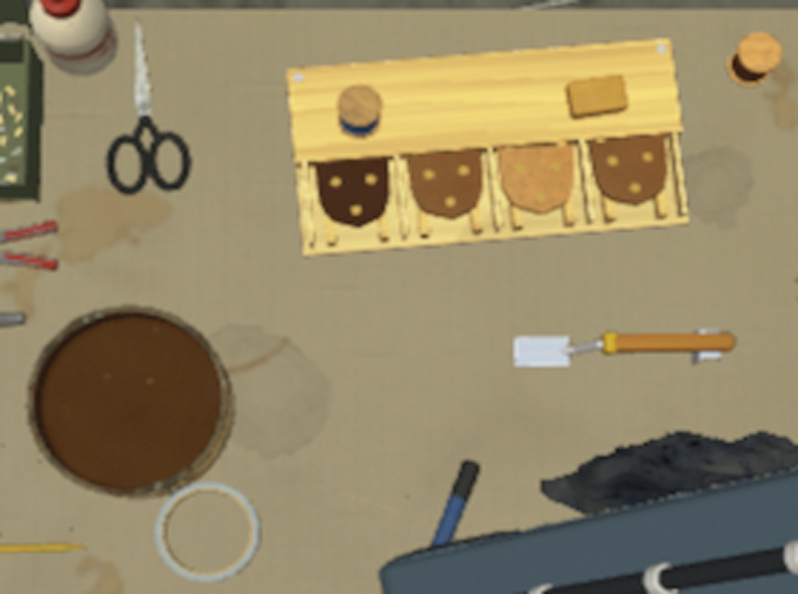

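move_arm --steps '[{"tz":0.04,"wz":0.1},{"tz":0.08,"wz":0.2,"tx":0.02,"ty":0.02},{"tz":0.1,"wz":0.28,"tx":0.05,"ty":0.06},{"tz":0.11,"wz":0.35,"tx":0.08,"ty":0.095},{"tz":0.11,"wz":0.42,"tx":0.11,"ty":0.13}]'

```text
invalid input at $.steps[0]: expected keys wx, wy, wz, tx, ty, tz, gripper
```

move_arm --steps '[{"wz":0.08,"tx":0.03,"ty":0.04},{"wz":0.16,"tx":0.06,"ty":0.08},{"wz":0.24,"tx":0.09,"ty":0.12},{"wz":0.32,"tx":0.12,"ty":0.16},{"wz":0.42,"tx":0.15,"ty":0.2}]'

```text
invalid input at $.steps[0]: expected keys wx, wy, wz, tx, ty, tz, gripper
```

move_arm --steps '[{"wz":0.08,"tx":0.03,"ty":0.04},{"wz":0.16,"tx":0.06,"ty":0.08},{"wz":0.24,"tx":0.09,"ty":0.12},{"wz":0.32,"tx":0.12,"ty":0.16},{"wz":0.42,"tx":0.14,"ty":0.186}]'

```text
invalid input at $.steps[0]: expected keys wx, wy, wz, tx, ty, tz, gripper
```

```bash
python3 - <<'E'
from h import *
o=get_obs(); print(o["tool_pos"],o["orientation"],o["time"])
w=camera("wrist"); cv2.imwrite("pics/w1.png",w["color"]); np.save("w1.npy",w,allow_pickle=True)
E
```

```text
[ 242.06561069 -575.84682146  221.1731995 ] [-1.79941637e+02 -9.48802904e-03  2.27901144e+01] 0.25
```

View pics/w1.png

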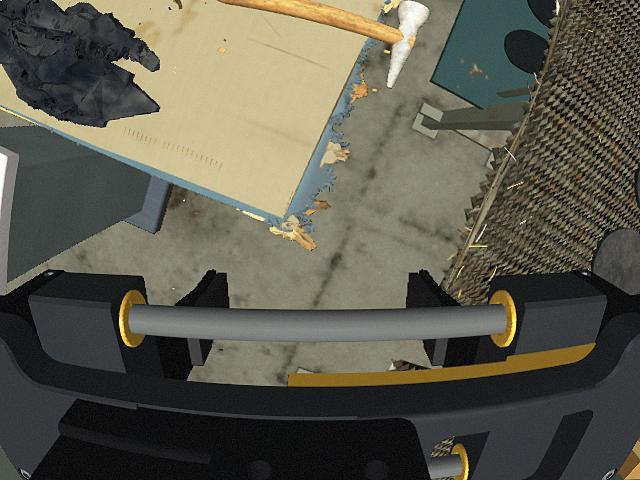

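The moves were refused (every key is required); the wrist view shows the bench corner with the gripper along the bottom edge, so image-up is tool +x. Resending with full rows.

move_arm --steps '[{"wx":0,"wy":0,"gripper":1,"tz":0.04,"wz":0.1,"tx":0,"ty":0},{"wx":0,"wy":0,"gripper":1,"tz":0.08,"wz":0.2,"tx":0.02,"ty":0.02},{"wx":0,"wy":0,"gripper":1,"tz":0.1,"wz":0.28,"tx":0.05,"ty":0.06},{"wx":0,"wy":0,"gripper":1,"tz":0.11,"wz":0.35,"tx":0.08,"ty":0.095},{"wx":0,"wy":0,"gripper":1,"tz":0.11,"wz":0.42,"tx":0.11,"ty":0.13}]'

```text
time: 0.8
tool_pos: [353.4, -445.8, 334.1]
orientation: [179.7, 0.1, 47.0]
force: [0.0, -0.7, -0.1]
width: 1.003
finger_force: 0.0
```

move_arm --steps '[{"wx":0,"wy":0,"gripper":1,"tz":0,"wz":0.08,"tx":0.03,"ty":0.04},{"wx":0,"wy":0,"gripper":1,"tz":0,"wz":0.16,"tx":0.06,"ty":0.08},{"wx":0,"wy":0,"gripper":1,"tz":0,"wz":0.24,"tx":0.09,"ty":0.12},{"wx":0,"wy":0,"gripper":1,"tz":0,"wz":0.32,"tx":0.12,"ty":0.16},{"wx":0,"wy":0,"gripper":1,"tz":0,"wz":0.42,"tx":0.15,"ty":0.2}]'

```text
time: 1.3
tool_pos: [503.0, -244.3, 331.8]
orientation: [180.0, 0.0, 71.1]
force: [0.5, -0.1, 0.3]
width: 1.0
finger_force: 0.0
```

move_arm --steps '[{"wx":0,"wy":0,"gripper":1,"tz":0,"wz":0.08,"tx":0.03,"ty":0.03},{"wx":0,"wy":0,"gripper":1,"tz":0,"wz":0.16,"tx":0.06,"ty":0.05},{"wx":0,"wy":0,"gripper":1,"tz":0,"wz":0.24,"tx":0.09,"ty":0.07},{"wx":0,"wy":0,"gripper":1,"tz":0,"wz":0.32,"tx":0.12,"ty":0.08},{"wx":0,"wy":0,"gripper":1,"tz":0,"wz":0.42,"tx":0.14,"ty":0.086}]'

```text
time: 1.8
tool_pos: [643.9, -158.5, 331.4]
orientation: [180.0, -0.0, 95.3]
force: [0.4, -1.3, 0.4]
width: 1.0
finger_force: 0.0
```

```bash
python3 - <<'E'
from h import *
o=get_obs(); print(o["tool_pos"],o["orientation"],o["time"])
w=camera("wrist"); cv2.imwrite("pics/w1.png",w["color"]); np.save("w1.npy",w,allow_pickle=True)
E
```

```text
[ 643.91133259 -158.49686118  331.41733263] [ 1.79969802e+02 -1.07783146e-02  9.53180062e+01] 1.8
```

View pics/w1.png

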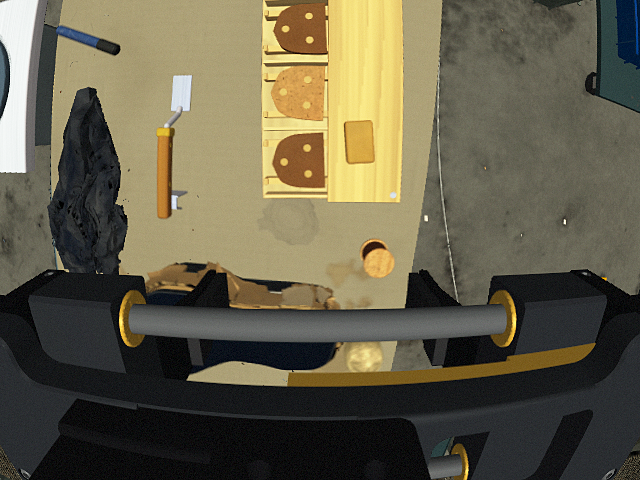

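The wrist view shows the wax at (359,142), board right edge from (263,198) to (401,202), the step line near u=328, and the spatula's handle (164,130)-(163,217) with its blade at (181,93).

```bash
python3 - <<'E'
from h import *
w=np.load("w1.npy",allow_pickle=True).item()
for n,u,v,z in [("wax",359.5,142,51),("bFR",401,202,31),("bNR",263,198,20),("step",327,201,31),("step3",328,1,31),("hR",163,217,57),("hF",165,127,57),("bladeFL",173,75,3),("bladeFR",191,76,3),("bladeRL",172,109,3),("hw",196,0,0)]: print(n,onz(w,u,v,z).round(1))
a=[onz(w,*p,51) for p in [(345,121),(372,121),(374,162),(347,163)]]; print(np.round(a,0))
t=camera("top")
for p in [(598,131,36),(683,126,81)]: print(proj(w,p))
E
```

```text
wax [687.9 -90.4  51. ]
bFR [ 752.4 -160.5   31. ]
bNR [ 574.7 -174.3   20. ]
step [ 657.4 -168.9   31. ]
step3 [634.4  87.4  31. ]
hR [ 450.3 -201.8   57. ]
hF [450.2 -87.9  57. ]
bladeFL [433.2 -15.2   3. ]
bladeFR [460.1 -16.8   3. ]
bladeRL [436.  -62.9   3. ]
hw [452.6  95.7   0. ]
[[ 668.  -67.   51.]
 [ 700.  -64.   51.]
 [ 708. -112.   51.]
 [ 676. -117.   51.]]
[302.20999691 -32.32845233]
[374.54814587 -36.82244147]
```

move_arm --steps '[{"wx":0,"wy":0,"wz":0.03,"tx":0.03,"ty":0.04,"tz":-0.03,"gripper":1},{"wx":0,"wy":0,"wz":0.03,"tx":0.045,"ty":0.07,"tz":-0.07,"gripper":1},{"wx":0,"wy":0,"wz":0.03,"tx":0.045,"ty":0.07,"tz":-0.12,"gripper":1},{"wx":0,"wy":0,"wz":0.03,"tx":0.045,"ty":0.07,"tz":-0.165,"gripper":1},{"wx":0,"wy":0,"wz":0.03,"tx":0.045,"ty":0.07,"tz":-0.2,"gripper":1}]'

```text
time: 2.4
tool_pos: [684.7, -89.6, 128.6]
orientation: [-179.8, -0.1, 96.6]
force: [0.1, 0.4, -0.3]
width: 1.001
finger_force: 0.0
```

move_arm --steps '[{"wx":0,"wy":0,"wz":0,"tx":0,"ty":0,"tz":-0.02,"gripper":1},{"wx":0,"wy":0,"wz":0,"tx":0,"ty":0,"tz":-0.04,"gripper":1},{"wx":0,"wy":0,"wz":0,"tx":0,"ty":0,"tz":-0.055,"gripper":1},{"wx":0,"wy":0,"wz":0,"tx":0,"ty":0,"tz":-0.065,"gripper":1},{"wx":0,"wy":0,"wz":0,"tx":0,"ty":0,"tz":-0.07,"gripper":1}]'

```text
time: 2.9
tool_pos: [686.6, -90.5, 61.0]
orientation: [-179.9, -0.0, 96.7]
force: [-0.3, 0.1, -0.1]
width: 0.999
finger_force: 0.0
```

move_arm --steps '[{"wx":0,"wy":0,"wz":0,"tx":0,"ty":0,"tz":0,"gripper":0},{"wx":0,"wy":0,"wz":0,"tx":0,"ty":0,"tz":0,"gripper":-0.4},{"wx":0,"wy":0,"wz":0,"tx":0,"ty":0,"tz":0,"gripper":-0.6},{"wx":0,"wy":0,"wz":0,"tx":0,"ty":0,"tz":0,"gripper":-0.6},{"wx":0,"wy":0,"wz":0,"tx":0,"ty":0,"tz":0,"gripper":-0.6}]' --squeeze 15

```text
time: 3.4
tool_pos: [687.5, -90.2, 62.3]
orientation: [179.9, 0.0, 96.7]
force: [0.5, -0.0, -0.9]
width: 0.633
finger_force: 0.0
```

move_arm --steps '[{"wx":0,"wy":0,"wz":0,"tx":0,"ty":0,"tz":0,"gripper":-0.6},{"wx":0,"wy":0,"wz":0,"tx":0,"ty":0,"tz":0,"gripper":-0.6},{"wx":0,"wy":0,"wz":0,"tx":0,"ty":0,"tz":0,"gripper":-0.6},{"wx":0,"wy":0,"wz":0,"tx":0,"ty":0,"tz":0,"gripper":-0.6},{"wx":0,"wy":0,"wz":0,"tx":0,"ty":0,"tz":0,"gripper":-0.6}]'

```text
time: 3.9
tool_pos: [687.1, -90.2, 61.6]
orientation: [-180.0, -0.0, 96.7]
force: [-0.8, -0.3, -0.2]
width: 0.227
finger_force: 0.0
```

move_arm --steps '[{"wx":0,"wy":0,"wz":0,"tx":0,"ty":0,"tz":0.01,"gripper":-0.6},{"wx":0,"wy":0,"wz":0,"tx":0,"ty":0,"tz":0.03,"gripper":-0.6},{"wx":0,"wy":0,"wz":0,"tx":0,"ty":0,"tz":0.05,"gripper":-0.6},{"wx":0,"wy":0,"wz":0,"tx":-0.005,"ty":-0.015,"tz":0.06,"gripper":-0.6},{"wx":0,"wy":0,"wz":0,"tx":-0.015,"ty":-0.04,"tz":0.06,"gripper":-0.6}]'

```text
time: 4.4
tool_pos: [673.8, -130.3, 124.5]
orientation: [179.7, 0.1, 96.9]
force: [-0.3, -0.6, -0.3]
width: 0.201
finger_force: 0.0
```

```bash
python3 - <<'E'
from h import *
w=camera("wrist"); t=camera("top")
a=w["color"]; b=cv2.resize(t["color"][130:250,230:450],(640,349),interpolation=cv2.INTER_CUBIC)
cv2.imwrite("pics/m.png",np.hstack([cv2.resize(a,(400,300)),cv2.resize(b,(400,300))]))
E
```

```text
(no output)
```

View pics/m.png

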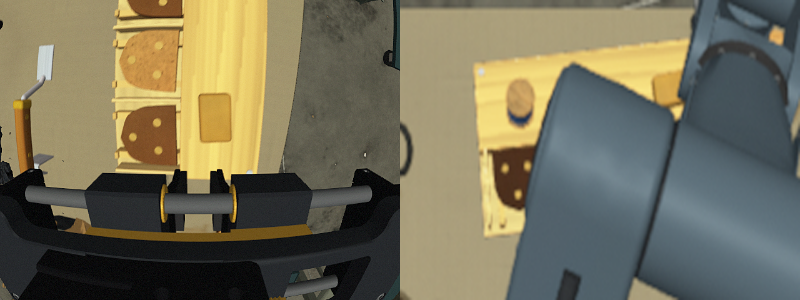

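Left half (wrist): the wax now sits near (344,188) in full pixels; right half (top): its corner appears at crop (668,88), so it may have moved.

```bash
python3 - <<'E'
from h import *
w=camera("wrist"); g=w["color"]
print(get_obs()["tool_pos"])
# colour at wax and threshold
hsv=cv2.cvtColor(g,cv2.COLOR_BGR2HSV); print(hsv[188,344],hsv[188,400],hsv[188,305])
d=np.abs(g.astype(int)-g[184:192,340:348].mean((0,1))).sum(2)<45
n,l,s,c=cv2.connectedComponentsWithStats(d.astype(np.uint8)); k=l[188,344]; print(s[k],c[k])
r=cv2.minAreaRect(cv2.findContours((l==k).astype(np.uint8),0,2)[0][0]); p=cv2.boxPoints(r)
q=np.array([onz(w,*x,51) for x in p]); print(q.round(),q.mean(0))
E
```

```text
[ 671.39080234 -132.5724343   122.12481464]
[ 20 172 200] [ 23 142 233] [ 22 135 231]
[ 326  144   49   76 3528] [350.5776644  181.22534014]
[[ 669.  -68.   51.]
 [ 699.  -64.   51.]
 [ 706. -112.   51.]
 [ 675. -116.   51.]] [687.02097763 -89.74936858  51.        ]
```

```bash
python3 - <<'E'
from h import *
o=get_obs(); w=camera("wrist"); Rm=R.from_euler("xyz",o["orientation"],degrees=True).as_matrix()
for z in(0,6,25,30):
  for y in(-9,9): print(z,y,proj(w,o["tool_pos"]+Rm@[9.5,y,z]).round())
print(o["tool_pos"],o["width"])
cv2.imwrite("pics/f.png",cv2.resize(w["color"][230:370,230:420],None,fx=4,fy=4))
E
```

```text
0 -9 [298. 272.]
0 9 [337. 272.]
6 -9 [299. 268.]
6 9 [336. 268.]
25 -9 [300. 255.]
25 9 [334. 255.]
30 -9 [301. 252.]
30 9 [334. 252.]
[ 671.39080234 -132.5724343   122.12481464] 0.19725948591841683
```

View pics/f.png

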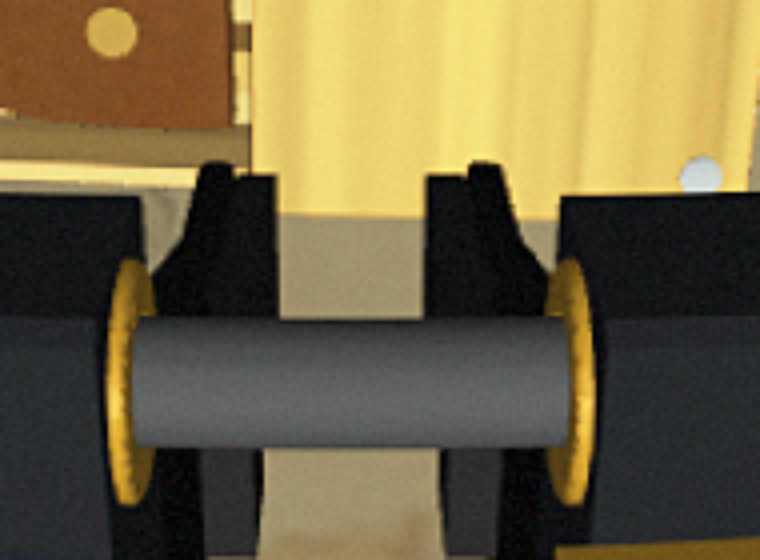

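move_arm --steps '[{"wx":0,"wy":0,"wz":0,"tx":0.005,"ty":0.015,"tz":0,"gripper":1},{"wx":0,"wy":0,"wz":0,"tx":0.01,"ty":0.03,"tz":0,"gripper":1},{"wx":0,"wy":0,"wz":0,"tx":0.015,"ty":0.04,"tz":0,"gripper":1},{"wx":0,"wy":0,"wz":0,"tx":0.015,"ty":0.04,"tz":0,"gripper":1},{"wx":0,"wy":0,"wz":0,"tx":0.015,"ty":0.04,"tz":0,"gripper":1}]'

```text
time: 5.1
tool_pos: [687.4, -88.9, 121.5]
orientation: [-180.0, 0.0, 96.8]
force: [-0.4, 0.9, -0.0]
width: 0.571
finger_force: 0.0
```

move_arm --steps '[{"wx":0,"wy":0,"wz":0,"tx":0,"ty":0,"tz":-0.01,"gripper":1},{"wx":0,"wy":0,"wz":0,"tx":0,"ty":0,"tz":-0.025,"gripper":1},{"wx":0,"wy":0,"wz":0,"tx":0,"ty":0,"tz":-0.04,"gripper":1},{"wx":0,"wy":0,"wz":0,"tx":0,"ty":0,"tz":-0.055,"gripper":1},{"wx":0,"wy":0,"wz":0,"tx":0,"ty":0,"tz":-0.061,"gripper":1}]'

```text
time: 5.6
tool_pos: [685.3, -90.0, 57.4]
orientation: [-179.7, -0.1, 96.7]
force: [0.0, 1.2, -0.5]
width: 0.975
finger_force: 0.0
```

move_arm --steps '[{"wx":0,"wy":0,"wz":0,"tx":0,"ty":0,"tz":-0.001,"gripper":1},{"wx":0,"wy":0,"wz":0,"tx":0,"ty":0,"tz":-0.002,"gripper":1},{"wx":0,"wy":0,"wz":0,"tx":0,"ty":0,"tz":-0.003,"gripper":1},{"wx":0,"wy":0,"wz":0,"tx":0,"ty":0,"tz":-0.004,"gripper":1},{"wx":0,"wy":0,"wz":0,"tx":0,"ty":0,"tz":-0.005,"gripper":1}]'

```text
time: 6.1
tool_pos: [687.5, -90.2, 56.2]
orientation: [179.9, 0.0, 96.7]
force: [-0.5, 0.3, 0.9]
width: 0.999
finger_force: 0.0
```

move_arm --steps '[{"wx":0,"wy":0,"wz":0,"tx":0,"ty":0,"tz":-0.001,"gripper":1},{"wx":0,"wy":0,"wz":0,"tx":0,"ty":0,"tz":-0.002,"gripper":1},{"wx":0,"wy":0,"wz":0,"tx":0,"ty":0,"tz":-0.002,"gripper":1},{"wx":0,"wy":0,"wz":0,"tx":0,"ty":0,"tz":-0.003,"gripper":1},{"wx":0,"wy":0,"wz":0,"tx":0,"ty":0,"tz":-0.003,"gripper":1}]'

```text
time: 6.6
tool_pos: [687.0, -90.2, 52.5]
orientation: [-180.0, -0.0, 96.7]
force: [0.4, -0.3, 0.3]
width: 1.003
finger_force: 0.0
```

```bash
python3 - <<'E'
from h import *
o=get_obs(); print(o["tool_pos"],o["force"])
w=camera("wrist");s=camera("scene");a=w["color"]
b=cv2.resize(s["color"][130:280,260:460],(400,300),interpolation=cv2.INTER_CUBIC)
cv2.imwrite("pics/n.png",np.hstack([cv2.resize(a,(400,300)),b]))
E
```

```text
[687.04035296 -90.15231938  52.50371284] [ 0.3955661  -0.28147348  0.33103747]
```

View pics/n.png

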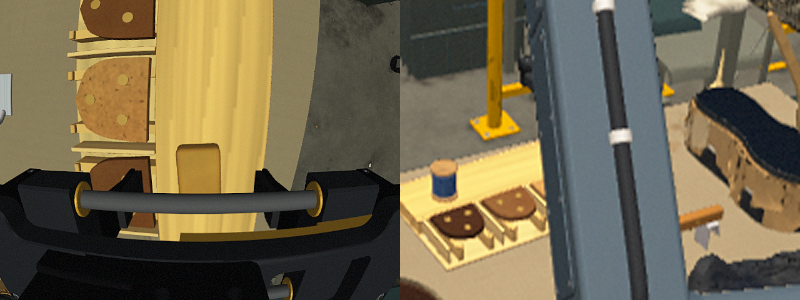

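The wrist half shows the jaws straddling the wax (175-220,145-195 in the half picture), with no contact although nominal tips would be below the shelf: the real tips are shorter than stated. Feeling downward.

move_arm --steps '[{"wx":0,"wy":0,"wz":0,"tx":0,"ty":0,"tz":-0.001,"gripper":1},{"wx":0,"wy":0,"wz":0,"tx":0,"ty":0,"tz":-0.002,"gripper":1},{"wx":0,"wy":0,"wz":0,"tx":0,"ty":0,"tz":-0.003,"gripper":1},{"wx":0,"wy":0,"wz":0,"tx":0,"ty":0,"tz":-0.004,"gripper":1},{"wx":0,"wy":0,"wz":0,"tx":0,"ty":0,"tz":-0.004,"gripper":1}]'

```text
time: 7.2
tool_pos: [687.0, -90.1, 48.4]
orientation: [-180.0, -0.0, 96.7]
force: [-0.2, 0.9, 0.5]
width: 1.0
finger_force: 0.0
```

move_arm --steps '[{"wx":0,"wy":0,"wz":0,"tx":0,"ty":0,"tz":-0.001,"gripper":1},{"wx":0,"wy":0,"wz":0,"tx":0,"ty":0,"tz":-0.002,"gripper":1},{"wx":0,"wy":0,"wz":0,"tx":0,"ty":0,"tz":-0.003,"gripper":1},{"wx":0,"wy":0,"wz":0,"tx":0,"ty":0,"tz":-0.003,"gripper":1},{"wx":0,"wy":0,"wz":0,"tx":0,"ty":0,"tz":-0.003,"gripper":1}]'

```text
time: 7.7
tool_pos: [687.1, -90.2, 45.6]
orientation: [-180.0, -0.0, 96.7]
force: [0.4, 0.3, -0.0]
width: 1.004
finger_force: 0.0
```

move_arm --steps '[{"wx":0,"wy":0,"wz":0,"tx":0,"ty":0,"tz":0,"gripper":0},{"wx":0,"wy":0,"wz":0,"tx":0,"ty":0,"tz":0,"gripper":-0.4},{"wx":0,"wy":0,"wz":0,"tx":0,"ty":0,"tz":0,"gripper":-0.6},{"wx":0,"wy":0,"wz":0,"tx":0,"ty":0,"tz":0,"gripper":-0.6},{"wx":0,"wy":0,"wz":0,"tx":0,"ty":0,"tz":0,"gripper":-0.6}]'

```text
time: 8.2
tool_pos: [687.2, -90.2, 45.7]
orientation: [180.0, 0.0, 96.7]
force: [-1.3, -0.3, 0.0]
width: 0.63
finger_force: 0.0
```

move_arm --steps '[{"wx":0,"wy":0,"wz":0,"tx":0,"ty":0,"tz":0,"gripper":-0.6},{"wx":0,"wy":0,"wz":0,"tx":0,"ty":0,"tz":0,"gripper":-0.6},{"wx":0,"wy":0,"wz":0,"tx":0,"ty":0,"tz":0,"gripper":-0.6},{"wx":0,"wy":0,"wz":0,"tx":0,"ty":0,"tz":0,"gripper":-0.6},{"wx":0,"wy":0,"wz":0,"tx":0,"ty":0,"tz":0,"gripper":-0.6}]'

```text
time: 8.7
tool_pos: [687.2, -90.2, 45.6]
orientation: [180.0, -0.0, 96.7]
force: [-0.7, 0.8, 0.3]
width: 0.386
finger_force: 14.8
```

move_arm --steps '[{"wx":0,"wy":0,"wz":0,"tx":0,"ty":0,"tz":0.015,"gripper":-0.6},{"wx":0,"wy":0,"wz":0,"tx":0,"ty":0,"tz":0.04,"gripper":-0.6},{"wx":0,"wy":0,"wz":0,"tx":-0.02,"ty":-0.03,"tz":0.05,"gripper":-0.6},{"wx":0,"wy":0,"wz":0,"tx":-0.04,"ty":-0.06,"tz":0.05,"gripper":-0.6},{"wx":0,"wy":0,"wz":0,"tx":-0.06,"ty":-0.09,"tz":0.05,"gripper":-0.6}]'

```text
time: 9.2
tool_pos: [627.3, -181.0, 97.6]
orientation: [179.9, 0.1, 96.8]
force: [0.3, -0.4, -0.6]
width: 0.386
finger_force: 14.8
```

move_arm --steps '[{"wx":0,"wy":0,"wz":0,"tx":-0.012,"ty":-0.024,"tz":0,"gripper":-0.6},{"wx":0,"wy":0,"wz":0,"tx":-0.017,"ty":-0.032,"tz":-0.02,"gripper":-0.6},{"wx":0,"wy":0,"wz":0,"tx":-0.017,"ty":-0.032,"tz":-0.045,"gripper":-0.6},{"wx":0,"wy":0,"wz":0,"tx":-0.017,"ty":-0.032,"tz":-0.065,"gripper":-0.6},{"wx":0,"wy":0,"wz":0,"tx":-0.017,"ty":-0.032,"tz":-0.075,"gripper":-0.6}]'

```text
time: 9.7
tool_pos: [609.4, -212.1, 19.9]
orientation: [-179.9, -0.1, 96.7]
force: [0.4, 0.2, 0.1]
width: 0.387
finger_force: 14.8
```

move_arm --steps '[{"wx":0,"wy":0,"wz":0,"tx":0,"ty":0,"tz":-0.002,"gripper":-0.6},{"wx":0,"wy":0,"wz":0,"tx":0,"ty":0,"tz":-0.004,"gripper":-0.6},{"wx":0,"wy":0,"wz":0,"tx":0,"ty":0,"tz":-0.005,"gripper":-0.6},{"wx":0,"wy":0,"wz":0,"tx":0,"ty":0,"tz":-0.006,"gripper":-0.6},{"wx":0,"wy":0,"wz":0,"tx":0,"ty":0,"tz":-0.006,"gripper":-0.6}]'

```text
time: 10.2
tool_pos: [610.5, -212.2, 15.3]
orientation: [180.0, 0.0, 96.7]
force: [0.7, 0.0, -0.3]
width: 0.386
finger_force: 14.8
```

move_arm --steps '[{"wx":0,"wy":0,"wz":0,"tx":0,"ty":0,"tz":-0.001,"gripper":0.3},{"wx":0,"wy":0,"wz":0,"tx":0,"ty":0,"tz":-0.001,"gripper":0.3},{"wx":0,"wy":0,"wz":0,"tx":0,"ty":0,"tz":-0.001,"gripper":0.3},{"wx":0,"wy":0,"wz":0,"tx":0,"ty":0,"tz":-0.003,"gripper":0.3},{"wx":0,"wy":0,"wz":0,"tx":0,"ty":0,"tz":-0.004,"gripper":0.3}]'

```text
time: 10.7
tool_pos: [610.0, -212.1, 10.5]
orientation: [-180.0, -0.0, 96.7]
force: [-0.3, 0.0, -0.6]
width: 0.638
finger_force: 0.0
```

move_arm --steps '[{"wx":0,"wy":0,"wz":0,"tx":0,"ty":0,"tz":-0.001,"gripper":0.3},{"wx":0,"wy":0,"wz":0,"tx":0,"ty":0,"tz":-0.002,"gripper":0.3},{"wx":0,"wy":0,"wz":0,"tx":0,"ty":0,"tz":-0.003,"gripper":0.3},{"wx":0,"wy":0,"wz":0,"tx":0,"ty":0,"tz":-0.003,"gripper":0.3},{"wx":0,"wy":0,"wz":0,"tx":0,"ty":0,"tz":-0.003,"gripper":0.3}]'

```text
time: 11.2
tool_pos: [610.1, -212.2, 7.6]
orientation: [-180.0, -0.0, 96.7]
force: [-0.3, 0.4, -0.5]
width: 0.65
finger_force: 0.0
```

move_arm --steps '[{"wx":0,"wy":0,"wz":0,"tx":0,"ty":0,"tz":-0.001,"gripper":0.3},{"wx":0,"wy":0,"wz":0,"tx":0,"ty":0,"tz":-0.002,"gripper":0.3},{"wx":0,"wy":0,"wz":0,"tx":0,"ty":0,"tz":-0.003,"gripper":0.3},{"wx":0,"wy":0,"wz":0,"tx":0,"ty":0,"tz":-0.003,"gripper":0.3},{"wx":0,"wy":0,"wz":0,"tx":0,"ty":0,"tz":-0.003,"gripper":0.3}]'

```text
time: 11.7
tool_pos: [610.1, -212.1, 4.6]
orientation: [-180.0, -0.0, 96.7]
force: [-0.2, -0.3, -0.1]
width: 0.65
finger_force: 0.0
```

move_arm --steps '[{"wx":0,"wy":0,"wz":0,"tx":0,"ty":0,"tz":-0.001,"gripper":0.3},{"wx":0,"wy":0,"wz":0,"tx":0,"ty":0,"tz":-0.002,"gripper":0.3},{"wx":0,"wy":0,"wz":0,"tx":0,"ty":0,"tz":-0.002,"gripper":0.3},{"wx":0,"wy":0,"wz":0,"tx":0,"ty":0,"tz":-0.003,"gripper":0.3},{"wx":0,"wy":0,"wz":0,"tx":0,"ty":0,"tz":-0.003,"gripper":0.3}]'

```text
time: 12.2
tool_pos: [610.0, -212.1, 1.5]
orientation: [-180.0, -0.0, 96.7]
force: [0.5, -0.2, 0.4]
width: 0.649
finger_force: 0.0
```

move_arm --steps '[{"wx":0,"wy":0,"wz":0,"tx":0,"ty":0,"tz":-0.001,"gripper":0.3},{"wx":0,"wy":0,"wz":0,"tx":0,"ty":0,"tz":-0.001,"gripper":0.3},{"wx":0,"wy":0,"wz":0,"tx":0,"ty":0,"tz":-0.002,"gripper":0.3},{"wx":0,"wy":0,"wz":0,"tx":0,"ty":0,"tz":-0.002,"gripper":0.3},{"wx":0,"wy":0,"wz":0,"tx":0,"ty":0,"tz":-0.002,"gripper":0.3}]'

```text
time: 12.7
tool_pos: [610.1, -212.2, -0.4]
orientation: [-180.0, -0.0, 96.7]
force: [-0.5, -0.4, 0.4]
width: 0.65
finger_force: 0.0
```

move_arm --steps '[{"wx":0,"wy":0,"wz":0,"tx":0,"ty":0,"tz":0.03,"gripper":1},{"wx":0,"wy":0,"wz":0,"tx":0,"ty":0,"tz":0.07,"gripper":1},{"wx":0,"wy":0,"wz":0,"tx":0,"ty":0.01,"tz":0.11,"gripper":1},{"wx":0,"wy":0,"wz":0,"tx":0.01,"ty":0.04,"tz":0.14,"gripper":1},{"wx":0,"wy":0,"wz":0,"tx":0.02,"ty":0.08,"tz":0.15,"gripper":1}]'

```text
time: 13.2
tool_pos: [632.7, -134.1, 154.0]
orientation: [179.6, 0.2, 96.5]
force: [1.4, 0.2, -0.5]
width: 0.973
finger_force: 0.0
```

move_arm --steps '[{"wx":0,"wy":0,"wz":0,"tx":0.01,"ty":0.045,"tz":0,"gripper":1},{"wx":0,"wy":0,"wz":0,"tx":0.02,"ty":0.09,"tz":0,"gripper":1},{"wx":0,"wy":0,"wz":0,"tx":0.03,"ty":0.135,"tz":0,"gripper":1},{"wx":0,"wy":0,"wz":0,"tx":0.04,"ty":0.165,"tz":0,"gripper":1},{"wx":0,"wy":0,"wz":0,"tx":0.045,"ty":0.18,"tz":0,"gripper":1}]'

```text
time: 13.7
tool_pos: [675.3, 51.1, 149.7]
orientation: [180.0, -0.0, 96.9]
force: [0.4, 0.1, -1.2]
width: 0.995
finger_force: 0.0
```

```bash
python3 - <<'E'
from h import *
o=get_obs(); print(o["tool_pos"],o["orientation"])
w=camera("wrist"); cv2.imwrite("pics/w2.png",w["color"]); np.save("w2.npy",w,allow_pickle=True)
print(proj(w,(683,126,81)))
E
```

```text
[675.34415981  51.08629765 149.69202574] [ 1.79983104e+02 -2.58015457e-02  9.68918195e+01]
[344.38177137 132.99291666]
```

View pics/w2.png

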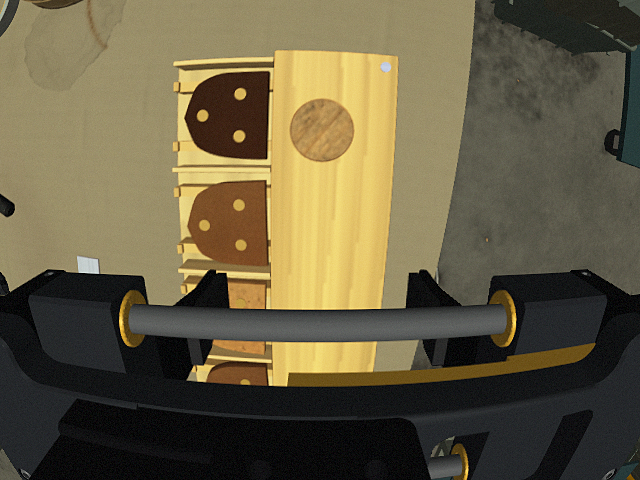

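The wrist view shows the spool top at (322,130) with radius 32 px, the board's far-left corner at (398,57), and the step's left end near (273,55).

```bash
python3 - <<'E'
from h import *
w=np.load("w2.npy",allow_pickle=True).item(); w1=np.load("w1.npy",allow_pickle=True).item()
for n,u,v,z in [("spool",322,130,81),("bFL",398,57,31),("stepL",275,52,31),("stepmid",272,240,31),("stepR",272,385,31),("div+85 step",268,171,33),("div0 step",268,270,33)]: print(n,onz(w,u,v,z).round(1))
t=camera("top")
p=onz(w,322,130,81); print("spool in top",proj(t,p), "expected ~ (296,163)")
E
```

```text
spool [669.1 126.1  81. ]
bFL [719.7 191.4  31. ]
stepL [627.6 182.6  31. ]
stepmid [641.   37.2  31. ]
stepR [ 651.2 -106.    31. ]
div+85 step [633.   91.4  33. ]
div0 step [640.   12.3  33. ]
spool in top [295.9052757  168.46282276] expected ~ (296,163)
```

move_arm --steps '[{"wx":0,"wy":0,"wz":0,"tx":-0.003,"ty":0.03,"tz":0,"gripper":1},{"wx":0,"wy":0,"wz":0,"tx":-0.006,"ty":0.06,"tz":0,"gripper":1},{"wx":0,"wy":0,"wz":0,"tx":-0.006,"ty":0.078,"tz":0,"gripper":1},{"wx":0,"wy":0,"wz":0,"tx":-0.006,"ty":0.078,"tz":-0.02,"gripper":1},{"wx":0,"wy":0,"wz":0,"tx":-0.006,"ty":0.078,"tz":-0.04,"gripper":1}]'

```text
time: 14.3
tool_pos: [670.0, 124.8, 110.1]
orientation: [179.9, 0.1, 96.7]
force: [0.3, 0.2, 0.4]
width: 1.001
finger_force: 0.0
```

move_arm --steps '[{"wx":0,"wy":0,"wz":0,"tx":0,"ty":0,"tz":-0.02,"gripper":1},{"wx":0,"wy":0,"wz":0,"tx":0,"ty":0,"tz":-0.04,"gripper":1},{"wx":0,"wy":0,"wz":0,"tx":0,"ty":0,"tz":-0.055,"gripper":1},{"wx":0,"wy":0,"wz":0,"tx":0,"ty":0,"tz":-0.055,"gripper":0},{"wx":0,"wy":0,"wz":0,"tx":0,"ty":0,"tz":-0.055,"gripper":-0.6}]'

```text
time: 14.8
tool_pos: [669.4, 125.0, 54.7]
orientation: [-180.0, 0.0, 96.7]
force: [-0.5, 0.6, 0.8]
width: 0.896
finger_force: 0.0
```

move_arm --steps '[{"wx":0,"wy":0,"wz":0,"tx":0,"ty":0,"tz":0,"gripper":-0.6},{"wx":0,"wy":0,"wz":0,"tx":0,"ty":0,"tz":0,"gripper":-0.6},{"wx":0,"wy":0,"wz":0,"tx":0,"ty":0,"tz":0,"gripper":-0.6},{"wx":0,"wy":0,"wz":0,"tx":0,"ty":0,"tz":0,"gripper":-0.6},{"wx":0,"wy":0,"wz":0,"tx":0,"ty":0,"tz":0,"gripper":-0.6}]'

```text
time: 15.3
tool_pos: [669.3, 125.9, 55.0]
orientation: [180.0, 0.0, 96.7]
force: [-0.1, -0.3, 0.2]
width: 0.446
finger_force: 0.0
```

move_arm --steps '[{"wx":0,"wy":0,"wz":0,"tx":0,"ty":0,"tz":0,"gripper":-0.6},{"wx":0,"wy":0,"wz":0,"tx":0,"ty":0,"tz":0,"gripper":-0.6},{"wx":0,"wy":0,"wz":0,"tx":0,"ty":0,"tz":0,"gripper":-0.6},{"wx":0,"wy":0,"wz":0,"tx":0,"ty":0,"tz":0,"gripper":-0.6},{"wx":0,"wy":0,"wz":0,"tx":0,"ty":0,"tz":0,"gripper":-0.6}]'

```text
time: 15.8
tool_pos: [669.1, 125.9, 54.9]
orientation: [180.0, -0.0, 96.7]
force: [-1.1, 0.1, 3.6]
width: 0.411
finger_force: 14.2
```

move_arm --steps '[{"wx":0,"wy":0,"wz":0,"tx":0,"ty":0,"tz":0.004,"gripper":-0.6},{"wx":0,"wy":0,"wz":0,"tx":0,"ty":0,"tz":0.01,"gripper":-0.6},{"wx":0,"wy":0,"wz":0,"tx":0,"ty":0,"tz":0.018,"gripper":-0.6},{"wx":0,"wy":0,"wz":0,"tx":0,"ty":0,"tz":0.025,"gripper":-0.6},{"wx":0,"wy":0,"wz":0,"tx":0,"ty":0,"tz":0.025,"gripper":-0.6}]'

```text
time: 16.3
tool_pos: [670.3, 125.9, 81.4]
orientation: [179.8, 0.0, 96.7]
force: [-0.5, -0.3, -0.6]
width: 0.411
finger_force: 14.5
```

```bash
python3 - <<'E'
from h import *
w=camera("wrist"); s=camera("scene"); o=get_obs(); print(o["tool_pos"],o["width"],o["finger_force"],o["force"])
b=cv2.resize(s["color"][180:260,250:350],(500,400),interpolation=cv2.INTER_CUBIC)
cv2.imwrite("pics/g.png",np.hstack([cv2.resize(w["color"][120:400,170:470],(300,400)),b]))
E
```

```text
[669.37742407 125.85119659  80.13666625] 0.4150410907890314 14.524190795636969 [ 0.18408894 -0.66686882 -0.47911427]
```

View pics/g.png

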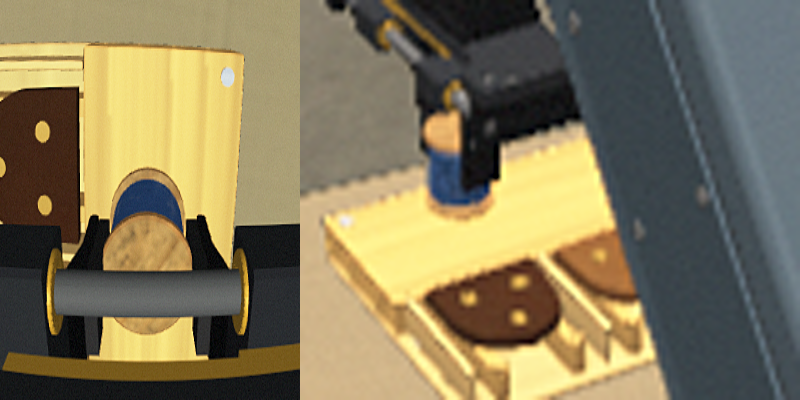

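The spool is held between the pads in both views (left crop (147,260), right crop (458,165)), clear of the shelf.

move_arm --steps '[{"wx":0,"wy":0,"wz":0,"tx":-0.02,"ty":0.02,"tz":0.015,"gripper":-0.6},{"wx":0,"wy":0,"wz":0,"tx":-0.045,"ty":0.045,"tz":0.015,"gripper":-0.6},{"wx":0,"wy":0,"wz":0,"tx":-0.07,"ty":0.07,"tz":0.015,"gripper":-0.6},{"wx":0,"wy":0,"wz":0,"tx":-0.095,"ty":0.095,"tz":0.015,"gripper":-0.6},{"wx":0,"wy":0,"wz":0,"tx":-0.109,"ty":0.112,"tz":0.01,"gripper":-0.6}]'

```text
time: 16.9
tool_pos: [557.7, 239.3, 89.8]
orientation: [-179.9, -0.0, 96.8]
force: [0.7, 0.4, -0.7]
width: 0.411
finger_force: 14.6
```

move_arm --steps '[{"wx":0,"wy":0,"wz":0,"tx":0,"ty":0,"tz":-0.02,"gripper":-0.6},{"wx":0,"wy":0,"wz":0,"tx":0,"ty":0,"tz":-0.045,"gripper":-0.6},{"wx":0,"wy":0,"wz":0,"tx":0,"ty":0,"tz":-0.058,"gripper":-0.6},{"wx":0,"wy":0,"wz":0,"tx":0,"ty":0,"tz":-0.062,"gripper":-0.6},{"wx":0,"wy":0,"wz":0,"tx":0,"ty":0,"tz":-0.064,"gripper":-0.6}]'

```text
time: 17.4
tool_pos: [560.2, 237.6, 25.3]
orientation: [-180.0, 0.0, 96.7]
force: [0.4, -0.5, -0.1]
width: 0.415
finger_force: 14.6
```

move_arm --steps '[{"wx":0,"wy":0,"wz":0,"tx":0,"ty":0,"tz":-0.001,"gripper":-0.6},{"wx":0,"wy":0,"wz":0,"tx":0,"ty":0,"tz":-0.002,"gripper":-0.6},{"wx":0,"wy":0,"wz":0,"tx":0,"ty":0,"tz":-0.002,"gripper":-0.1},{"wx":0,"wy":0,"wz":0,"tx":0,"ty":0,"tz":-0.002,"gripper":0.3},{"wx":0,"wy":0,"wz":0,"tx":0,"ty":0,"tz":-0.002,"gripper":0.6}]'

```text
time: 17.9
tool_pos: [560.4, 237.9, 24.1]
orientation: [180.0, -0.0, 96.7]
force: [0.1, -0.0, 0.7]
width: 0.555
finger_force: 0.0
```

move_arm --steps '[{"wx":0,"wy":0,"wz":0,"tx":0,"ty":0,"tz":0.0,"gripper":1},{"wx":0,"wy":0,"wz":0,"tx":0,"ty":0,"tz":0.0,"gripper":1},{"wx":0,"wy":0,"wz":0,"tx":0,"ty":0,"tz":0.02,"gripper":1},{"wx":0,"wy":0,"wz":0,"tx":0,"ty":0,"tz":0.06,"gripper":1},{"wx":0,"wy":0,"wz":0,"tx":0,"ty":0,"tz":0.11,"gripper":1}]'

```text
time: 18.4
tool_pos: [558.4, 237.4, 132.7]
orientation: [-179.7, 0.0, 96.7]
force: [0.7, 1.0, 1.2]
width: 0.968
finger_force: 0.0
```

move_arm --steps '[{"wx":0,"wy":0,"wz":-0.02,"tx":-0.012,"ty":-0.035,"tz":0.01,"gripper":1},{"wx":0,"wy":0,"wz":-0.04,"tx":-0.024,"ty":-0.08,"tz":0.01,"gripper":1},{"wx":0,"wy":0,"wz":-0.06,"tx":-0.036,"ty":-0.12,"tz":0.01,"gripper":1},{"wx":0,"wy":0,"wz":-0.08,"tx":-0.048,"ty":-0.16,"tz":0.01,"gripper":1},{"wx":0,"wy":0,"wz":-0.087,"tx":-0.06,"ty":-0.2,"tz":0.01,"gripper":1}]'

```text
time: 18.9
tool_pos: [499.6, 36.5, 143.9]
orientation: [180.0, 0.0, 91.7]
force: [0.9, 0.3, 0.2]
width: 0.999
finger_force: 0.0
```

move_arm --steps '[{"wx":0,"wy":0,"wz":0,"tx":-0.012,"ty":-0.04,"tz":0.005,"gripper":1},{"wx":0,"wy":0,"wz":0,"tx":-0.024,"ty":-0.08,"tz":0.01,"gripper":1},{"wx":0,"wy":0,"wz":0,"tx":-0.036,"ty":-0.12,"tz":0.01,"gripper":1},{"wx":0,"wy":0,"wz":0,"tx":-0.046,"ty":-0.15,"tz":0.01,"gripper":1},{"wx":0,"wy":0,"wz":0,"tx":-0.05,"ty":-0.167,"tz":0.01,"gripper":1}]'

```text
time: 19.4
tool_pos: [449.4, -131.5, 153.9]
orientation: [180.0, 0.0, 91.6]
force: [0.4, 0.4, 0.4]
width: 1.002
finger_force: 0.0
```

```bash
python3 - <<'E'
from h import *
o=get_obs(); print(o["tool_pos"],o["orientation"])
w=camera("wrist"); cv2.imwrite("pics/w3.png",w["color"]); np.save("w3.npy",w,allow_pickle=True)
hsv=cv2.cvtColor(w["color"],cv2.COLOR_BGR2HSV)
for nm,m,z in [("handle",cv2.inRange(hsv,(5,150,60),(18,255,255)),60),("blade",cv2.inRange(hsv,(0,0,190),(180,45,255)),3)]:
    n,l,s,c=cv2.connectedComponentsWithStats(m)
    for k in np.argsort(-s[1:,4])[:4]+1:
        if s[k,4]<150: continue
        r=cv2.minAreaRect(cv2.findContours((l==k).astype(np.uint8),0,2)[0][0]); print(nm,s[k],np.array([onz(w,*p,z) for p in cv2.boxPoints(r)])[:,:2].round(1).tolist())
E
```

```text
[ 449.36722664 -131.47052204  153.89514324] [1.79984362e+02 3.39016327e-02 9.15714648e+01]
handle [ 475   82   71   91 4459] [[559.4, -13.0], [621.7, -2.7], [627.0, -73.7], [563.5, -79.1]]
handle [ 475  178   70   87 4227] [[563.9, -83.5], [626.7, -78.6], [641.0, -150.2], [573.2, -150.2]]
handle [ 447    0   98   76 3768] [[537.5, 47.4], [623.1, 67.5], [620.6, 2.8], [537.4, -10.7]]
handle [ 303  192   23  118 2435] [[439.6, -189.5], [439.3, -99.2], [454.2, -99.0], [456.1, -189.3]]
blade [   0    0   44  239 8429] [[81.5, 121.0], [157.5, 99.6], [153.8, -157.8], [76.5, -160.3]]
blade [ 300   82   35   63 1941] [[432.2, -67.3], [432.5, -15.1], [460.1, -15.3], [460.1, -67.4]]
blade [616 454  21  26 267] [[1073.5, -645.7], [1012.7, -544.5], [1091.9, -578.3], [1168.6, -693.1]]
```

View pics/w3.png

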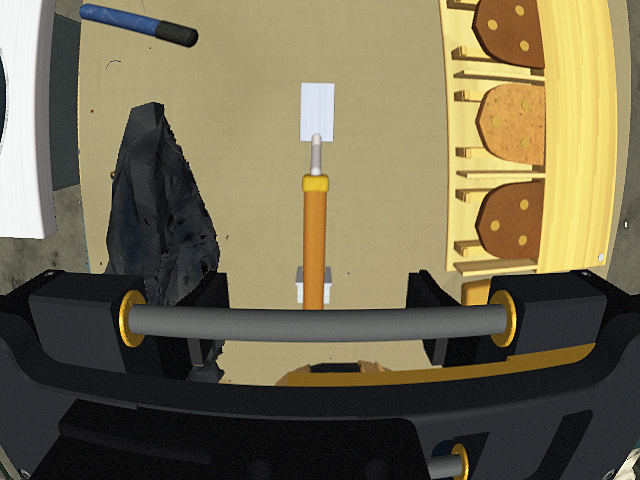

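The wrist view shows the spatula pointing up: blade (300-335,82-143), handle around u=315 down to v=310, dark cloth left of u=218, well clear of the jaws if half-open.

move_arm --steps '[{"wx":0,"wy":0,"wz":-0.02,"tx":-0.003,"ty":-0.001,"tz":0,"gripper":0},{"wx":0,"wy":0,"wz":-0.027,"tx":-0.0035,"ty":-0.001,"tz":0,"gripper":0},{"wx":0,"wy":0,"wz":-0.027,"tx":-0.0035,"ty":-0.001,"tz":-0.02,"gripper":0},{"wx":0,"wy":0,"wz":-0.027,"tx":-0.0035,"ty":-0.001,"tz":-0.04,"gripper":0},{"wx":0,"wy":0,"wz":-0.027,"tx":-0.0035,"ty":-0.001,"tz":-0.065,"gripper":0}]'

```text
time: 19.95
tool_pos: [447.4, -129.1, 88.6]
orientation: [179.9, 0.0, 90.3]
force: [0.2, -0.1, -0.9]
width: 0.633
finger_force: 0.0
```

move_arm --steps '[{"wx":0,"wy":0,"wz":0,"tx":0,"ty":0,"tz":-0.02,"gripper":0},{"wx":0,"wy":0,"wz":0,"tx":0,"ty":0,"tz":-0.035,"gripper":0},{"wx":0,"wy":0,"wz":0,"tx":0,"ty":0,"tz":-0.045,"gripper":0},{"wx":0,"wy":0,"wz":0,"tx":0,"ty":0,"tz":-0.052,"gripper":0},{"wx":0,"wy":0,"wz":0,"tx":0,"ty":0,"tz":-0.055,"gripper":0}]'

```text
time: 20.45
tool_pos: [446.7, -129.6, 33.3]
orientation: [-180.0, -0.0, 90.2]
force: [0.4, 0.7, 0.0]
width: 0.5
finger_force: 0.0
```

move_arm --steps '[{"wx":0,"wy":0,"wz":0,"tx":0,"ty":0,"tz":0,"gripper":-0.5},{"wx":0,"wy":0,"wz":0,"tx":0,"ty":0,"tz":0,"gripper":-1},{"wx":0,"wy":0,"wz":0,"tx":0,"ty":0,"tz":0,"gripper":-1},{"wx":0,"wy":0,"wz":0,"tx":0,"ty":0,"tz":0,"gripper":-1},{"wx":0,"wy":0,"wz":0,"tx":0,"ty":0,"tz":0,"gripper":-1}]' --squeeze 55

```text
time: 20.95
tool_pos: [446.9, -130.4, 34.0]
orientation: [180.0, 0.0, 90.2]
force: [0.6, 0.2, 2.4]
width: 0.185
finger_force: 55.0
```

move_arm --steps '[{"wx":0,"wy":0,"wz":0,"tx":0,"ty":0,"tz":0,"gripper":-1},{"wx":0,"wy":0,"wz":0,"tx":0,"ty":0,"tz":0,"gripper":-1},{"wx":0,"wy":0,"wz":0,"tx":0,"ty":0,"tz":0,"gripper":-1},{"wx":0,"wy":0,"wz":0,"tx":0,"ty":0,"tz":0,"gripper":-1},{"wx":0,"wy":0,"wz":0,"tx":0,"ty":0,"tz":0,"gripper":-1}]'

```text
time: 21.45
tool_pos: [446.9, -130.4, 34.0]
orientation: [180.0, 0.0, 90.2]
force: [-0.5, -0.7, 4.8]
width: 0.18
finger_force: 55.0
```

move_arm --steps '[{"wx":0,"wy":0,"wz":0,"tx":0,"ty":0,"tz":0.015,"gripper":-1},{"wx":0,"wy":0,"wz":0,"tx":0,"ty":0,"tz":0.04,"gripper":-1},{"wx":0,"wy":0,"wz":-0.1,"tx":0,"ty":0,"tz":0.07,"gripper":-1},{"wx":0,"wy":0,"wz":-0.22,"tx":0,"ty":0,"tz":0.09,"gripper":-1},{"wx":0,"wy":0,"wz":-0.345,"tx":0,"ty":0,"tz":0.09,"gripper":-1}]'

```text
time: 21.95
tool_pos: [447.8, -130.7, 125.7]
orientation: [179.7, 0.0, 70.1]
force: [0.2, 0.1, -1.3]
width: 0.178
finger_force: 55.0
```

move_arm --steps '[{"wx":0,"wy":0,"wz":-0.14,"tx":-0.003,"ty":-0.002,"tz":0,"gripper":-1},{"wx":0,"wy":0,"wz":-0.28,"tx":-0.006,"ty":-0.004,"tz":0,"gripper":-1},{"wx":0,"wy":0,"wz":-0.42,"tx":-0.009,"ty":-0.006,"tz":0,"gripper":-1},{"wx":0,"wy":0,"wz":-0.56,"tx":-0.012,"ty":-0.008,"tz":0,"gripper":-1},{"wx":0,"wy":0,"wz":-0.7,"tx":-0.016,"ty":-0.01,"tz":0,"gripper":-1}]'

```text
time: 22.45
tool_pos: [430.0, -139.9, 123.1]
orientation: [-179.9, 0.0, 30.0]
force: [0.0, -0.5, -1.6]
width: 0.178
finger_force: 55.0
```

move_arm --steps '[{"wx":0,"wy":0,"wz":-0.12,"tx":0,"ty":0,"tz":0,"gripper":-1},{"wx":0,"wy":0,"wz":-0.24,"tx":0,"ty":0,"tz":0,"gripper":-1},{"wx":0,"wy":0,"wz":-0.34,"tx":0,"ty":0,"tz":0,"gripper":-1},{"wx":0,"wy":0,"wz":-0.42,"tx":0,"ty":0,"tz":0,"gripper":-1},{"wx":0,"wy":0,"wz":-0.44,"tx":0,"ty":0,"tz":0,"gripper":-1}]'

```text
time: 22.95
tool_pos: [430.0, -139.8, 123.1]
orientation: [-179.9, 0.1, 5.0]
force: [-0.8, -0.4, -1.0]
width: 0.186
finger_force: 55.0
```

move_arm --steps '[{"wx":0,"wy":0,"wz":0,"tx":0,"ty":0,"tz":0,"gripper":-1},{"wx":0,"wy":0,"wz":0,"tx":0,"ty":0,"tz":0,"gripper":-1},{"wx":0,"wy":0,"wz":0,"tx":0,"ty":0,"tz":0,"gripper":-1},{"wx":0,"wy":0,"wz":0,"tx":0,"ty":0,"tz":0,"gripper":-1},{"wx":0,"wy":0,"wz":0,"tx":0,"ty":0,"tz":0,"gripper":-1}]'

```text
time: 23.45
tool_pos: [430.7, -140.2, 123.7]
orientation: [180.0, -0.0, 5.1]
force: [-0.2, -0.2, -1.7]
width: 0.18
finger_force: 55.0
```

```bash
python3 - <<'E'
from h import *
o=get_obs(); print(o["tool_pos"],o["orientation"],o["wrist_torque"])
w=camera("wrist"); cv2.imwrite("pics/w4.png",w["color"]); np.save("w4.npy",w,allow_pickle=True)
hsv=cv2.cvtColor(w["color"],cv2.COLOR_BGR2HSV)
m=cv2.inRange(hsv,(0,0,180),(180,50,255)); n,l,s,c=cv2.connectedComponentsWithStats(m)
for k in np.argsort(-s[1:,4])[:4]+1:
    r=cv2.minAreaRect(cv2.findContours((l==k).astype(np.uint8),0,2)[0][0]); print(s[k],cv2.boxPoints(r).round(1).tolist(),np.array([onz(w,*p,93) for p in cv2.boxPoints(r)])[:,:2].round(1).tolist())
E
```

```text
[ 430.65657555 -140.16376287  123.66141937] [ 1.79998408e+02 -1.66859024e-03  5.10437998e+00] [-0.00288655  0.00188518  0.02972039]
[ 290   54   55  100 4932] [[290.0, 54.0], [344.0, 54.0], [344.0, 153.0], [290.0, 153.0]] [[544.6, -116.7], [547.1, -144.2], [495.2, -149.0], [492.7, -121.2]]
[309 195  15  15 175] [[309.0, 209.0], [309.0, 195.0], [323.0, 195.0], [323.0, 209.0]] [[464.1, -133.6], [471.5, -132.9], [472.2, -140.2], [464.7, -140.9]]
[615 451  21  29  54] [[614.7999877929688, 478.79998779296875], [634.0999755859375, 450.3999938964844], [635.7000122070312, 451.5], [616.4000244140625, 479.8999938964844]] [[168.9, -537.1], [220.9, -535.3], [217.1, -541.8], [164.3, -544.0]]
[637 445   2   2   2] [[638.0, 445.0], [638.0, 445.0], [637.0, 446.0], [637.0, 446.0]] [[229.6, -536.1], [229.6, -536.1], [228.2, -535.2], [228.2, -535.2]]
```

View pics/w4.png

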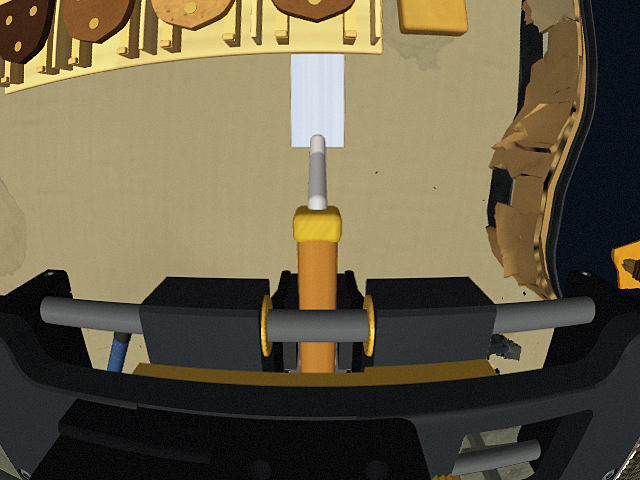

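The wrist view shows the blade at (290-344,54-150), rib lips of bay 1 near (255,40) and (350,40), and the board's near right corner at (382,52); the tip at world (546,-130) matches the prediction within 1 mm.

```bash
python3 - <<'E'
from h import *
w=np.load("w4.npy",allow_pickle=True).item(); g=cv2.cvtColor(w["color"],cv2.COLOR_BGR2GRAY)
for v in (28,34,37,40,44): print(v,[int(x) for x in g[v,236:392:2]])
O=np.array([643,7.2]);a=np.radians(5.1);ex=np.array([np.cos(a),np.sin(a)]);ey=np.array([-ex[1],ex[0]])
for n,b in [("lip L o",(-80,-127.5+28,31)),("lip L i",(-80,-127.5+20,31)),("lip R i",(-80,-127.5-20,31)),("lip R o",(-80,-127.5-28,31)),("corner",(-86,-178,6)),("div-85",(-80,-83,33)),("liftmid rear?",(-67,-127.5,36))]:
    p=O+ex*b[0]+ey*b[1]; print(n,p.round(1),proj(w,[*p,b[2]]).round(1))
E
```

```text
28 [74, 80, 96, 218, 211, 214, 215, 186, 227, 234, 105, 94, 75, 238, 212, 214, 213, 214, 215, 212, 218, 214, 216, 217, 217, 214, 69, 226, 215, 215, 214, 214, 215, 215, 213, 212, 216, 215, 216, 215, 214, 215, 214, 213, 210, 215, 215, 213, 212, 215, 213, 219, 214, 210, 144, 220, 216, 215, 213, 219, 218, 213, 214, 213, 213, 212, 215, 156, 118, 93, 234, 227, 192, 111, 146, 144, 153, 146]
34 [78, 78, 128, 213, 208, 206, 207, 207, 229, 232, 130, 92, 72, 182, 207, 208, 207, 207, 210, 189, 209, 207, 208, 211, 213, 139, 84, 218, 207, 207, 206, 209, 208, 205, 202, 207, 205, 206, 207, 207, 208, 205, 207, 208, 208, 207, 206, 205, 208, 207, 206, 211, 206, 218, 142, 212, 208, 208, 210, 209, 164, 213, 211, 211, 207, 210, 209, 116, 121, 109, 235, 226, 206, 162, 143, 146, 147, 148]
37 [85, 72, 102, 206, 203, 205, 203, 208, 58, 70, 89, 86, 71, 194, 207, 206, 205, 206, 204, 214, 131, 127, 134, 142, 145, 197, 48, 216, 205, 205, 206, 207, 204, 210, 206, 207, 206, 206, 209, 207, 207, 207, 209, 208, 206, 208, 209, 207, 207, 210, 208, 208, 210, 194, 143, 122, 112, 68, 69, 55, 205, 209, 206, 204, 206, 205, 2
[... 381 characters left out ...]
27, 116, 93, 92, 184, 215, 125, 144, 146, 148, 145]
44 [81, 78, 156, 213, 211, 209, 211, 212, 210, 214, 144, 73, 66, 224, 214, 214, 213, 214, 214, 216, 218, 137, 95, 106, 89, 105, 111, 218, 214, 214, 214, 217, 218, 213, 213, 216, 214, 213, 213, 214, 215, 216, 217, 216, 215, 217, 214, 215, 213, 215, 217, 213, 213, 205, 133, 127, 95, 79, 61, 216, 214, 212, 209, 215, 210, 213, 213, 168, 73, 67, 214, 214, 214, 132, 160, 156, 153, 145]
lip L o [572.2 -99. ] [274.6  33.3]
lip L i [ 572.9 -107. ] [286.3  32.9]
lip R i [ 576.4 -146.8] [345.2  32.8]
lip R o [ 577.1 -154.8] [357.   33.2]
corner [ 573.2 -177.7] [383.4  50.5]
div-85 [570.7 -82.6] [250.2  33.7]
liftmid rear? [ 587.6 -125.8] [315.7  12.9]
```

move_arm --steps '[{"wx":0,"wy":0,"wz":0,"tx":0,"ty":0.001,"tz":-0.03,"gripper":-1},{"wx":0,"wy":0,"wz":0,"tx":0,"ty":0.001,"tz":-0.055,"gripper":-1},{"wx":0,"wy":0,"wz":0,"tx":0,"ty":0.001,"tz":-0.07,"gripper":-1},{"wx":0,"wy":0,"wz":0,"tx":0,"ty":0.001,"tz":-0.078,"gripper":-1},{"wx":0,"wy":0,"wz":0,"tx":0.008,"ty":0.0017,"tz":-0.078,"gripper":-1}]'

```text
time: 24.0
tool_pos: [437.3, -137.8, 44.8]
orientation: [-179.9, 0.2, 5.0]
force: [0.2, 0.2, -1.1]
width: 0.176
finger_force: 55.0
```

move_arm --steps '[{"wx":0,"wy":0,"wz":0,"tx":0.01,"ty":0.0009,"tz":0,"gripper":-1},{"wx":0,"wy":0,"wz":0,"tx":0.02,"ty":0.0018,"tz":0,"gripper":-1},{"wx":0,"wy":0,"wz":0,"tx":0.03,"ty":0.0027,"tz":0,"gripper":-1},{"wx":0,"wy":0,"wz":0,"tx":0.042,"ty":0.0037,"tz":0,"gripper":-1},{"wx":0,"wy":0,"wz":0,"tx":0.052,"ty":0.0046,"tz":0,"gripper":-1}]'

```text
time: 24.5
tool_pos: [492.3, -133.9, 46.1]
orientation: [179.9, -0.1, 5.1]
force: [0.5, -0.1, -2.3]
width: 0.177
finger_force: 55.0
```

move_arm --steps '[{"wx":0,"wy":0,"wz":0,"tx":0,"ty":0,"tz":0.01,"gripper":-1},{"wx":0,"wy":0,"wz":0,"tx":0,"ty":0,"tz":0.018,"gripper":-1},{"wx":0,"wy":0,"wz":0,"tx":0.002,"ty":0.0002,"tz":0.026,"gripper":-1},{"wx":0,"wy":0,"wz":0,"tx":0.005,"ty":0.0004,"tz":0.034,"gripper":-1},{"wx":0,"wy":0,"wz":0,"tx":0.009,"ty":0.0008,"tz":0.041,"gripper":-1}]'

```text
time: 25.0
tool_pos: [499.6, -133.1, 87.6]
orientation: [180.0, -0.0, 5.1]
force: [1.1, 0.3, -2.1]
width: 0.182
finger_force: 55.0
```

move_arm --steps '[{"wx":0,"wy":0,"wz":0,"tx":0.004,"ty":0.0004,"tz":0.004,"gripper":-1},{"wx":0,"wy":0,"wz":0,"tx":0.008,"ty":0.0007,"tz":0.008,"gripper":-1},{"wx":0,"wy":0,"wz":0,"tx":0.013,"ty":0.0012,"tz":0.011,"gripper":-1},{"wx":0,"wy":0,"wz":0,"tx":0.018,"ty":0.0016,"tz":0.014,"gripper":-1},{"wx":0,"wy":0,"wz":0,"tx":0.024,"ty":0.0021,"tz":0.016,"gripper":-1}]'

```text
time: 25.5
tool_pos: [524.0, -130.9, 102.7]
orientation: [-180.0, 0.0, 5.1]
force: [0.2, -0.2, -1.5]
width: 0.18
finger_force: 55.0
```

```bash
python3 - <<'E'
from h import *
w=camera("wrist"); o=get_obs(); print(o["tool_pos"],o["force"])
cv2.imwrite("pics/f1.png",w["color"]); np.save("f1.npy",w,allow_pickle=True)
E
```

```text
[ 525.63806104 -131.23814098  103.10686569] [ 1.44772586 -0.24449702 -1.47821099]
```

View pics/f1.png

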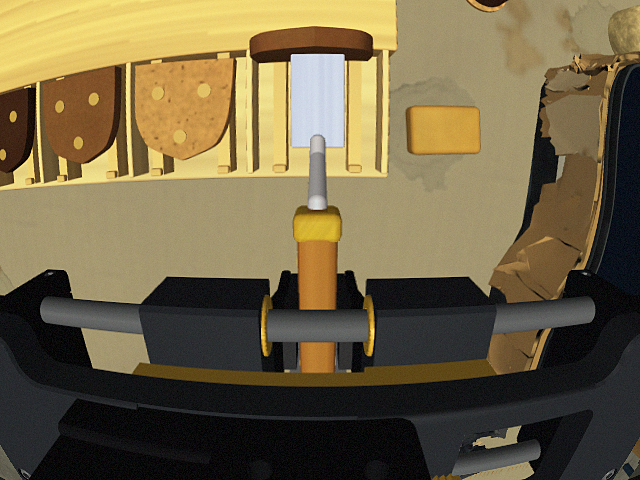

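The wrist view shows lift 1 standing on edge at (250-372,28-60) just ahead of the blade tip, wax at (443,130) untouched. Pushing it past upright.

move_arm --steps '[{"wx":0,"wy":0,"wz":0,"tx":0.006,"ty":0.0005,"tz":0.001,"gripper":-1},{"wx":0,"wy":0,"wz":0,"tx":0.012,"ty":0.0011,"tz":0.001,"gripper":-1},{"wx":0,"wy":0,"wz":0,"tx":0.018,"ty":0.0016,"tz":0.001,"gripper":-1},{"wx":0,"wy":0,"wz":0,"tx":0.023,"ty":0.002,"tz":0.001,"gripper":-1},{"wx":0,"wy":0,"wz":0,"tx":0.026,"ty":0.0023,"tz":0.001,"gripper":-1}]'

```text
time: 26.05
tool_pos: [550.3, -128.7, 103.5]
orientation: [180.0, -0.0, 5.1]
force: [-0.5, -0.1, -1.7]
width: 0.176
finger_force: 55.0
```

move_arm --steps '[{"wx":0,"wy":0,"wz":0,"tx":0,"ty":0,"tz":0,"gripper":-1},{"wx":0,"wy":0,"wz":0,"tx":0,"ty":0,"tz":0,"gripper":-1},{"wx":0,"wy":0,"wz":0,"tx":-0.02,"ty":-0.0018,"tz":0.01,"gripper":-1},{"wx":0,"wy":0,"wz":0,"tx":-0.06,"ty":-0.0053,"tz":0.015,"gripper":-1},{"wx":0,"wy":0,"wz":0,"tx":-0.1,"ty":-0.0089,"tz":0.015,"gripper":-1}]'

```text
time: 26.55
tool_pos: [449.2, -137.8, 119.3]
orientation: [179.9, -0.1, 5.2]
force: [-0.7, -0.6, -2.0]
width: 0.18
finger_force: 55.0
```

```bash
cat > chk.py <<'E'
from h import *
# report lift blobs (dark/brown) in board coords at a given plane
O=np.array([641.5,7.2]);a=np.radians(5.1);ex=np.array([np.cos(a),np.sin(a)]);ey=np.array([-ex[1],ex[0]])
def bd(p): d=np.array(p[:2])-O; return [round(float(d@ex),1),round(float(d@ey),1)]
def patch(w,bx,by,z):
    p=O+ex*bx+ey*by; u,v=proj(w,[*p,z]).round().astype(int)
    if not(2<=u<638 and 2<=v<478): return None
    return cv2.cvtColor(w["color"],cv2.COLOR_BGR2HSV)[v-1:v+2,u-1:u+2].mean((0,1)).round().astype(int).tolist()
def scan(cam="wrist",ys=(-127.5,-42.5,42.5,127.5)):
    w=camera(cam); o=get_obs(); print(o["time"],o["tool_pos"].round(1),o["orientation"].round(1))
    for y in ys:
        print(y,"shelf",[patch(w,x,y,41) for x in(-2,5,15,30,45,55,62,70,80)],"bay",[patch(w,x,y,36) for x in(-20,-40)])
    return w
E
python3 - <<'E'
from chk import *
w=scan("wrist",(-127.5,-42.5)); np.save("f2.npy",w,allow_pickle=True); cv2.imwrite("pics/f2.png",w["color"])
E
```

```text
26.6 [ 439.2 -134.5  118.1] [-179.6    0.7    5.1]
-127.5 shelf [None, None, None, None, None, None, None, None, None] bay [None, [26, 99, 244]]
-42.5 shelf [None, None, None, None, None, None, None, None, None] bay [None, [17, 161, 203]]
```

```bash
python3 - <<'E'
from chk import *
for c in("top","scene"): scan(c)
E
```

```text
26.65 [ 442.2 -134.9  118.1] [-179.7    0.5    5. ]
-127.5 shelf [[19, 141, 153], [16, 155, 131], [15, 160, 137], [15, 162, 134], [15, 163, 133], [15, 161, 134], [15, 159, 138], [21, 135, 223], [21, 133, 222]] bay [[24, 105, 236], [24, 106, 232]]
-42.5 shelf [[20, 137, 190], [22, 129, 231], [23, 128, 236], [24, 127, 240], [24, 124, 244], [22, 129, 234], [22, 130, 230], [23, 129, 236], [21, 131, 226]] bay [[17, 152, 205], [17, 151, 199]]
42.5 shelf [[19, 141, 178], [21, 130, 227], [22, 129, 233], [24, 125, 242], [23, 126, 239], [23, 125, 239], [22, 128, 233], [22, 128, 234], [22, 130, 232]] bay [[15, 162, 134], [15, 159, 132]]
127.5 shelf [[19, 138, 170], [22, 129, 229], [23, 126, 235], [24, 124, 240], [23, 127, 236], [24, 124, 242], [23, 126, 237], [23, 128, 234], [23, 129, 234]] bay [[12, 158, 74], [12, 156, 73]]
26.7 [ 446.2 -136.6  118.6] [-179.9    0.2    5. ]
-127.5 shelf [[101, 47, 112], [101, 47, 112], [101, 46, 112], [102, 47, 101], [72, 65, 93], [13, 150, 144], [14, 167, 173], [18, 149, 216], [23, 107, 199]] bay [[103, 46, 112], [103, 48, 112]]
-42.5 shelf [[24, 128, 251], [24, 126, 251], [24, 123, 252], [25, 122, 253], [24, 123, 252], [24, 127, 251], [24, 126, 251], [23, 130, 249], [20, 118, 232]] bay [[17, 154, 231], [17, 155, 231]]
42.5 shelf [[22, 132, 248], [23, 128, 250], [24, 124, 252], [24, 122, 252], [25, 122, 253], [23, 127, 251], [24, 127, 251], [24, 127, 251], [22, 124, 242]] bay [[14, 165, 159], [14, 165, 161]]
127.5 shelf [[21, 137, 234], [23, 128, 251], [24, 122, 253], [24, 124, 252], [25, 123, 252], [24, 125, 252], [24, 126, 251], [24, 127, 250], [22, 125, 245]] bay [[10, 160, 90], [12, 163, 92]]
```

move_arm --steps '[{"wx":0,"wy":0,"wz":0,"tx":-0.01,"ty":0.02,"tz":0,"gripper":-1},{"wx":0,"wy":0,"wz":0,"tx":-0.02,"ty":0.045,"tz":0,"gripper":-1},{"wx":0,"wy":0,"wz":0,"tx":-0.0226,"ty":0.07,"tz":0,"gripper":-1},{"wx":0,"wy":0,"wz":0,"tx":-0.0226,"ty":0.0834,"tz":0,"gripper":-1},{"wx":0,"wy":0,"wz":0,"tx":-0.0226,"ty":0.0834,"tz":-0.02,"gripper":-1}]'

```text
time: 27.2
tool_pos: [429.8, -53.6, 100.1]
orientation: [179.8, -0.4, 5.2]
force: [0.9, -0.1, -1.0]
width: 0.179
finger_force: 55.0
```

move_arm --steps '[{"wx":0,"wy":0,"wz":0,"tx":0,"ty":0,"tz":-0.025,"gripper":-1},{"wx":0,"wy":0,"wz":0,"tx":0,"ty":0,"tz":-0.043,"gripper":-1},{"wx":0,"wy":0,"wz":0,"tx":0,"ty":0,"tz":-0.053,"gripper":-1},{"wx":0,"wy":0,"wz":0,"tx":0,"ty":0,"tz":-0.053,"gripper":-1},{"wx":0,"wy":0,"wz":0,"tx":0,"ty":0,"tz":-0.053,"gripper":-1}]'

```text
time: 27.7
tool_pos: [427.9, -54.5, 45.8]
orientation: [180.0, -0.1, 5.1]
force: [-0.5, -1.2, -2.2]
width: 0.177
finger_force: 55.0
```

```bash
python3 - <<'E'
from chk import *
o=get_obs(); print(o["tool_pos"],o["orientation"])
w=camera("wrist"); hsv=cv2.cvtColor(w["color"],cv2.COLOR_BGR2HSV); g=cv2.cvtColor(w["color"],cv2.COLOR_BGR2GRAY)
cv2.imwrite("pics/b2.png",w["color"])
c=o["tool_pos"][:2]-O; print("grip board",c@ex,c@ey, "rear lift?")
# column profile through bay middle: first brown from the near side
for x in range(-100,-40,3): print(x,patch(w,x,-42.5,36),end=" ")
E
```

```text
[427.86953675 -54.48270195  45.80572062] [ 1.79972134e+02 -5.11119978e-02  5.09339950e+00]
grip board -218.26795464296524 -42.44797434867701 rear lift?
-100 [23, 83, 162] -97 [24, 79, 163] -94 [22, 120, 229] -91 [24, 112, 231] -88 [24, 114, 227] -85 [23, 117, 222] -82 [23, 118, 223] -79 None -76 None -73 None -70 None -67 None -64 None -61 None -58 None -55 None -52 None -49 None -46 None -43 None
```

move_arm --steps '[{"wx":0,"wy":0,"wz":0,"tx":0.01,"ty":0.0009,"tz":0,"gripper":-1},{"wx":0,"wy":0,"wz":0,"tx":0.022,"ty":0.002,"tz":0,"gripper":-1},{"wx":0,"wy":0,"wz":0,"tx":0.034,"ty":0.003,"tz":0,"gripper":-1},{"wx":0,"wy":0,"wz":0,"tx":0.046,"ty":0.0041,"tz":0,"gripper":-1},{"wx":0,"wy":0,"wz":0,"tx":0.055,"ty":0.0049,"tz":0,"gripper":-1}]'

```text
time: 28.25
tool_pos: [484.1, -49.3, 45.9]
orientation: [180.0, -0.1, 5.1]
force: [0.4, 0.9, -0.7]
width: 0.178
finger_force: 55.0
```

move_arm --steps '[{"wx":0,"wy":0,"wz":0,"tx":0,"ty":0,"tz":0.01,"gripper":-1},{"wx":0,"wy":0,"wz":0,"tx":0,"ty":0,"tz":0.018,"gripper":-1},{"wx":0,"wy":0,"wz":0,"tx":0.002,"ty":0.0002,"tz":0.026,"gripper":-1},{"wx":0,"wy":0,"wz":0,"tx":0.005,"ty":0.0004,"tz":0.034,"gripper":-1},{"wx":0,"wy":0,"wz":0,"tx":0.009,"ty":0.0008,"tz":0.041,"gripper":-1}]'

```text
time: 28.75
tool_pos: [491.0, -48.5, 87.6]
orientation: [180.0, -0.0, 5.1]
force: [-0.0, -0.7, -3.0]
width: 0.178
finger_force: 55.0
```

move_arm --steps '[{"wx":0,"wy":0,"wz":0,"tx":0.004,"ty":0.0004,"tz":0.004,"gripper":-1},{"wx":0,"wy":0,"wz":0,"tx":0.008,"ty":0.0007,"tz":0.008,"gripper":-1},{"wx":0,"wy":0,"wz":0,"tx":0.013,"ty":0.0012,"tz":0.011,"gripper":-1},{"wx":0,"wy":0,"wz":0,"tx":0.018,"ty":0.0016,"tz":0.014,"gripper":-1},{"wx":0,"wy":0,"wz":0,"tx":0.024,"ty":0.0021,"tz":0.016,"gripper":-1}]'

```text
time: 29.25
tool_pos: [515.4, -46.3, 102.7]
orientation: [-180.0, 0.0, 5.1]
force: [0.2, -0.9, -1.9]
width: 0.174
finger_force: 55.0
```

move_arm --steps '[{"wx":0,"wy":0,"wz":0,"tx":0.006,"ty":0.0005,"tz":0.001,"gripper":-1},{"wx":0,"wy":0,"wz":0,"tx":0.012,"ty":0.0011,"tz":0.001,"gripper":-1},{"wx":0,"wy":0,"wz":0,"tx":0.018,"ty":0.0016,"tz":0.001,"gripper":-1},{"wx":0,"wy":0,"wz":0,"tx":0.023,"ty":0.002,"tz":0.001,"gripper":-1},{"wx":0,"wy":0,"wz":0,"tx":0.026,"ty":0.0023,"tz":0.001,"gripper":-1}]'

```text
time: 29.75
tool_pos: [541.6, -44.0, 103.5]
orientation: [180.0, -0.0, 5.1]
force: [-1.1, -0.5, -1.5]
width: 0.176
finger_force: 55.0
```

move_arm --steps '[{"wx":0,"wy":0,"wz":0,"tx":0,"ty":0,"tz":0,"gripper":-1},{"wx":0,"wy":0,"wz":0,"tx":0,"ty":0,"tz":0,"gripper":-1},{"wx":0,"wy":0,"wz":0,"tx":-0.03,"ty":-0.0027,"tz":0.01,"gripper":-1},{"wx":0,"wy":0,"wz":0,"tx":-0.07,"ty":-0.0062,"tz":0.015,"gripper":-1},{"wx":0,"wy":0,"wz":0,"tx":-0.1,"ty":-0.0089,"tz":0.015,"gripper":-1}]'

```text
time: 30.25
tool_pos: [438.6, -52.6, 119.0]
orientation: [-180.0, 0.1, 5.1]
force: [0.6, 0.4, -1.7]
width: 0.179
finger_force: 55.0
```

```bash
python3 - <<'E'
from chk import *
for c in("top","scene"): scan(c)
E
```

```text
30.3 [431.7 -50.9 118.3] [-179.7    0.6    5.1]
-127.5 shelf [[19, 141, 153], [16, 155, 132], [14, 159, 138], [15, 162, 135], [15, 163, 133], [15, 162, 134], [15, 160, 139], [21, 134, 223], [21, 133, 222]] bay [[25, 105, 237], [24, 105, 232]]
-42.5 shelf [[18, 142, 152], [17, 147, 182], [17, 150, 201], [17, 151, 202], [17, 151, 201], [17, 152, 199], [17, 152, 199], [22, 134, 230], [21, 131, 226]] bay [[25, 105, 234], [25, 104, 235]]
42.5 shelf [[19, 142, 178], [22, 130, 227], [22, 128, 234], [24, 125, 242], [23, 125, 240], [23, 126, 239], [22, 128, 233], [23, 128, 235], [22, 130, 232]] bay [[15, 160, 135], [14, 159, 133]]
127.5 shelf [[19, 139, 171], [22, 129, 230], [23, 126, 236], [23, 125, 240], [23, 127, 236], [24, 124, 242], [23, 127, 237], [23, 128, 235], [22, 129, 234]] bay [[11, 157, 74], [12, 156, 73]]
30.35 [434.6 -51.4 118.4] [-179.8    0.5    5. ]
-127.5 shelf [[102, 48, 107], [102, 47, 108], [101, 47, 107], [102, 49, 105], [102, 46, 87], [102, 49, 81], [103, 52, 81], [105, 54, 68], [104, 59, 66]] bay [[100, 48, 108], [100, 47, 107]]
-42.5 shelf [[16, 155, 166], [16, 155, 195], [17, 153, 231], [17, 153, 232], [16, 154, 231], [16, 155, 229], [17, 154, 231], [21, 140, 243], [20, 118, 232]] bay [[17, 144, 143], [76, 64, 85]]
42.5 shelf [[22, 133, 248], [24, 128, 250], [24, 124, 252], [24, 123, 252], [25, 121, 253], [24, 127, 251], [24, 127, 251], [23, 128, 251], [22, 125, 242]] bay [[14, 166, 160], [14, 165, 161]]
127.5 shelf [[21, 137, 234], [24, 128, 251], [25, 122, 253], [24, 124, 252], [25, 123, 252], [24, 125, 252], [24, 127, 251], [24, 128, 250], [22, 126, 245]] bay [[11, 158, 89], [11, 166, 92]]
```

move_arm --steps '[{"wx":0,"wy":0,"wz":0,"tx":-0.01,"ty":0.02,"tz":0,"gripper":-1},{"wx":0,"wy":0,"wz":0,"tx":-0.02,"ty":0.045,"tz":0,"gripper":-1},{"wx":0,"wy":0,"wz":0,"tx":-0.0216,"ty":0.07,"tz":0,"gripper":-1},{"wx":0,"wy":0,"wz":0,"tx":-0.0216,"ty":0.0833,"tz":0,"gripper":-1},{"wx":0,"wy":0,"wz":0,"tx":-0.0216,"ty":0.0833,"tz":-0.02,"gripper":-1}]'

```text
time: 30.85
tool_pos: [421.5, 31.5, 100.1]
orientation: [179.9, -0.3, 5.2]
force: [0.5, -0.1, -1.1]
width: 0.176
finger_force: 55.0
```

move_arm --steps '[{"wx":0,"wy":0,"wz":0,"tx":0,"ty":0,"tz":-0.025,"gripper":-1},{"wx":0,"wy":0,"wz":0,"tx":0,"ty":0,"tz":-0.043,"gripper":-1},{"wx":0,"wy":0,"wz":0,"tx":0,"ty":0,"tz":-0.053,"gripper":-1},{"wx":0,"wy":0,"wz":0,"tx":0,"ty":0,"tz":-0.053,"gripper":-1},{"wx":0,"wy":0,"wz":0,"tx":0,"ty":0,"tz":-0.053,"gripper":-1}]'

```text
time: 31.35
tool_pos: [419.9, 30.3, 45.8]
orientation: [180.0, -0.0, 5.1]
force: [0.3, 0.8, -1.4]
width: 0.176
finger_force: 55.0
```

move_arm --steps '[{"wx":0,"wy":0,"wz":0,"tx":0.01,"ty":0.0009,"tz":0,"gripper":-1},{"wx":0,"wy":0,"wz":0,"tx":0.022,"ty":0.002,"tz":0,"gripper":-1},{"wx":0,"wy":0,"wz":0,"tx":0.034,"ty":0.003,"tz":0,"gripper":-1},{"wx":0,"wy":0,"wz":0,"tx":0.046,"ty":0.0041,"tz":0,"gripper":-1},{"wx":0,"wy":0,"wz":0,"tx":0.055,"ty":0.0049,"tz":0,"gripper":-1}]'

```text
time: 31.85
tool_pos: [477.0, 35.1, 46.7]
orientation: [179.9, -0.2, 5.1]
force: [0.3, 0.7, -1.5]
width: 0.178
finger_force: 55.0
```

move_arm --steps '[{"wx":0,"wy":0,"wz":0,"tx":0,"ty":0,"tz":0.01,"gripper":-1},{"wx":0,"wy":0,"wz":0,"tx":0,"ty":0,"tz":0.018,"gripper":-1},{"wx":0,"wy":0,"wz":0,"tx":0.002,"ty":0.0002,"tz":0.026,"gripper":-1},{"wx":0,"wy":0,"wz":0,"tx":0.005,"ty":0.0004,"tz":0.034,"gripper":-1},{"wx":0,"wy":0,"wz":0,"tx":0.009,"ty":0.0008,"tz":0.041,"gripper":-1}]'

```text
time: 32.35
tool_pos: [483.4, 36.1, 87.7]
orientation: [180.0, -0.0, 5.1]
force: [0.3, 0.3, -1.5]
width: 0.178
finger_force: 55.0
```

move_arm --steps '[{"wx":0,"wy":0,"wz":0,"tx":0.004,"ty":0.0004,"tz":0.004,"gripper":-1},{"wx":0,"wy":0,"wz":0,"tx":0.008,"ty":0.0007,"tz":0.008,"gripper":-1},{"wx":0,"wy":0,"wz":0,"tx":0.013,"ty":0.0012,"tz":0.011,"gripper":-1},{"wx":0,"wy":0,"wz":0,"tx":0.018,"ty":0.0016,"tz":0.014,"gripper":-1},{"wx":0,"wy":0,"wz":0,"tx":0.024,"ty":0.0021,"tz":0.016,"gripper":-1}]'

```text
time: 32.85
tool_pos: [507.8, 38.2, 102.7]
orientation: [-180.0, 0.0, 5.1]
force: [-0.1, 0.3, -1.3]
width: 0.179
finger_force: 55.0
```

move_arm --steps '[{"wx":0,"wy":0,"wz":0,"tx":0.006,"ty":0.0005,"tz":0.001,"gripper":-1},{"wx":0,"wy":0,"wz":0,"tx":0.012,"ty":0.0011,"tz":0.001,"gripper":-1},{"wx":0,"wy":0,"wz":0,"tx":0.018,"ty":0.0016,"tz":0.001,"gripper":-1},{"wx":0,"wy":0,"wz":0,"tx":0.023,"ty":0.002,"tz":0.001,"gripper":-1},{"wx":0,"wy":0,"wz":0,"tx":0.026,"ty":0.0023,"tz":0.001,"gripper":-1}]'

```text
time: 33.35
tool_pos: [534.0, 40.4, 103.5]
orientation: [180.0, -0.0, 5.1]
force: [-0.1, -0.3, -1.2]
width: 0.181
finger_force: 55.0
```

move_arm --steps '[{"wx":0,"wy":0,"wz":0,"tx":0,"ty":0,"tz":0,"gripper":-1},{"wx":0,"wy":0,"wz":0,"tx":0,"ty":0,"tz":0,"gripper":-1},{"wx":0,"wy":0,"wz":0,"tx":-0.03,"ty":-0.0027,"tz":0.01,"gripper":-1},{"wx":0,"wy":0,"wz":0,"tx":-0.07,"ty":-0.0062,"tz":0.015,"gripper":-1},{"wx":0,"wy":0,"wz":0,"tx":-0.1,"ty":-0.0089,"tz":0.015,"gripper":-1}]'

```text
time: 33.85
tool_pos: [430.7, 31.8, 119.0]
orientation: [-180.0, 0.1, 5.1]
force: [-0.3, -1.1, -1.6]
width: 0.18
finger_force: 55.0
```

```bash
python3 - <<'E'
from chk import *
scan("top")
E
```

```text
33.9 [423.2  32.7 118.3] [-179.8    0.7    5.1]
-127.5 shelf [[19, 141, 154], [16, 155, 132], [14, 159, 138], [15, 161, 136], [15, 162, 134], [15, 162, 135], [15, 160, 139], [21, 134, 224], [21, 133, 223]] bay [[25, 104, 237], [24, 106, 232]]
-42.5 shelf [[18, 143, 153], [18, 147, 182], [17, 150, 201], [17, 152, 203], [17, 151, 201], [17, 152, 200], [18, 152, 199], [22, 134, 231], [22, 131, 226]] bay [[25, 104, 235], [25, 103, 236]]
42.5 shelf [[20, 138, 158], [17, 149, 140], [15, 160, 135], [15, 162, 136], [15, 162, 136], [15, 162, 137], [15, 162, 138], [19, 140, 198], [22, 130, 233]] bay [[23, 107, 228], [24, 107, 231]]
127.5 shelf [[19, 138, 171], [22, 128, 230], [23, 126, 236], [23, 124, 240], [23, 127, 236], [24, 124, 243], [23, 126, 238], [23, 128, 235], [22, 129, 235]] bay [[11, 158, 74], [12, 157, 73]]
```

move_arm --steps '[{"wx":0,"wy":0,"wz":0,"tx":-0.01,"ty":0.02,"tz":0,"gripper":-1},{"wx":0,"wy":0,"wz":0,"tx":-0.02,"ty":0.045,"tz":0,"gripper":-1},{"wx":0,"wy":0,"wz":0,"tx":-0.0216,"ty":0.07,"tz":0,"gripper":-1},{"wx":0,"wy":0,"wz":0,"tx":-0.0216,"ty":0.0833,"tz":0,"gripper":-1},{"wx":0,"wy":0,"wz":0,"tx":-0.0216,"ty":0.0833,"tz":-0.02,"gripper":-1}]'

```text
time: 34.4
tool_pos: [413.6, 116.4, 100.1]
orientation: [180.0, -0.3, 5.2]
force: [1.1, -0.1, -1.8]
width: 0.176
finger_force: 55.0
```

move_arm --steps '[{"wx":0,"wy":0,"wz":0,"tx":0,"ty":0,"tz":-0.025,"gripper":-1},{"wx":0,"wy":0,"wz":0,"tx":0,"ty":0,"tz":-0.043,"gripper":-1},{"wx":0,"wy":0,"wz":0,"tx":0,"ty":0,"tz":-0.053,"gripper":-1},{"wx":0,"wy":0,"wz":0,"tx":0,"ty":0,"tz":-0.053,"gripper":-1},{"wx":0,"wy":0,"wz":0,"tx":0,"ty":0,"tz":-0.053,"gripper":-1}]'

```text
time: 34.9
tool_pos: [412.1, 114.8, 45.9]
orientation: [180.0, -0.0, 5.1]
force: [1.2, 0.2, -1.5]
width: 0.178
finger_force: 55.0
```

move_arm --steps '[{"wx":0,"wy":0,"wz":0,"tx":0.01,"ty":0.0009,"tz":0,"gripper":-1},{"wx":0,"wy":0,"wz":0,"tx":0.022,"ty":0.002,"tz":0,"gripper":-1},{"wx":0,"wy":0,"wz":0,"tx":0.034,"ty":0.003,"tz":0,"gripper":-1},{"wx":0,"wy":0,"wz":0,"tx":0.046,"ty":0.0041,"tz":0,"gripper":-1},{"wx":0,"wy":0,"wz":0,"tx":0.055,"ty":0.0049,"tz":0,"gripper":-1}]'

```text
time: 35.4
tool_pos: [469.1, 119.8, 45.9]
orientation: [180.0, -0.1, 5.1]
force: [0.0, -0.0, -1.9]
width: 0.177
finger_force: 55.0
```

move_arm --steps '[{"wx":0,"wy":0,"wz":0,"tx":0,"ty":0,"tz":0.01,"gripper":-1},{"wx":0,"wy":0,"wz":0,"tx":0,"ty":0,"tz":0.018,"gripper":-1},{"wx":0,"wy":0,"wz":0,"tx":0.002,"ty":0.0002,"tz":0.026,"gripper":-1},{"wx":0,"wy":0,"wz":0,"tx":0.005,"ty":0.0004,"tz":0.034,"gripper":-1},{"wx":0,"wy":0,"wz":0,"tx":0.009,"ty":0.0008,"tz":0.041,"gripper":-1}]'

```text
time: 35.9
tool_pos: [475.7, 120.6, 87.6]
orientation: [-180.0, -0.0, 5.1]
force: [-0.7, 0.5, -0.6]
width: 0.174
finger_force: 55.0
```

move_arm --steps '[{"wx":0,"wy":0,"wz":0,"tx":0.004,"ty":0.0004,"tz":0.004,"gripper":-1},{"wx":0,"wy":0,"wz":0,"tx":0.008,"ty":0.0007,"tz":0.008,"gripper":-1},{"wx":0,"wy":0,"wz":0,"tx":0.013,"ty":0.0012,"tz":0.011,"gripper":-1},{"wx":0,"wy":0,"wz":0,"tx":0.018,"ty":0.0016,"tz":0.014,"gripper":-1},{"wx":0,"wy":0,"wz":0,"tx":0.024,"ty":0.0021,"tz":0.016,"gripper":-1}]'

```text
time: 36.4
tool_pos: [500.2, 122.7, 102.7]
orientation: [-180.0, 0.0, 5.1]
force: [-0.7, -0.4, -1.2]
width: 0.182
finger_force: 55.0
```

move_arm --steps '[{"wx":0,"wy":0,"wz":0,"tx":0.006,"ty":0.0005,"tz":0.001,"gripper":-1},{"wx":0,"wy":0,"wz":0,"tx":0.012,"ty":0.0011,"tz":0.001,"gripper":-1},{"wx":0,"wy":0,"wz":0,"tx":0.018,"ty":0.0016,"tz":0.001,"gripper":-1},{"wx":0,"wy":0,"wz":0,"tx":0.023,"ty":0.002,"tz":0.001,"gripper":-1},{"wx":0,"wy":0,"wz":0,"tx":0.026,"ty":0.0023,"tz":0.001,"gripper":-1}]'

```text
time: 36.9
tool_pos: [526.5, 124.9, 103.5]
orientation: [180.0, -0.0, 5.1]
force: [-0.1, 0.1, -1.5]
width: 0.176
finger_force: 55.0
```

move_arm --steps '[{"wx":0,"wy":0,"wz":0,"tx":0,"ty":0,"tz":0,"gripper":-1},{"wx":0,"wy":0,"wz":0,"tx":0,"ty":0,"tz":0,"gripper":-1},{"wx":0,"wy":0,"wz":0,"tx":-0.03,"ty":-0.0027,"tz":0.01,"gripper":-1},{"wx":0,"wy":0,"wz":0,"tx":-0.07,"ty":-0.0062,"tz":0.015,"gripper":-1},{"wx":0,"wy":0,"wz":0,"tx":-0.1,"ty":-0.0089,"tz":0.015,"gripper":-1}]'

```text
time: 37.4
tool_pos: [423.1, 116.0, 119.0]
orientation: [-180.0, 0.1, 5.1]
force: [-0.0, -0.3, -1.6]
width: 0.176
finger_force: 55.0
```

```bash
python3 - <<'E'
from chk import *
w=scan("top"); cv2.imwrite("pics/t5.png",w["color"]); np.save("t5.npy",w,allow_pickle=True)
s=camera("scene"); cv2.imwrite("pics/s5.png",s["color"]); np.save("s5.npy",s,allow_pickle=True)
# tin: glue surface by colour
for c in (w,s):
    hsv=cv2.cvtColor(c["color"],cv2.COLOR_BGR2HSV)
    u,v=proj(c,(397,321,70)).round().astype(int); print(hsv[v,u])
    m=cv2.inRange(hsv,np.array([4,120,40]),np.array([16,255,140])); n,l,st,ce=cv2.connectedComponentsWithStats(m); k=l[v,u]; print(k,st[k],ce[k])
    if k: 
        e=cv2.fitEllipse(max(cv2.findContours((l==k).astype(np.uint8),0,2)[0],key=len)); print(e,[onz(c,*e[0],z).round(1).tolist() for z in(60,87)])
E
```

```text
37.45 [415.1 116.  118.2] [-179.9    0.8    5.1]
-127.5 shelf [[19, 141, 154], [16, 155, 133], [14, 159, 138], [15, 162, 135], [15, 162, 134], [15, 162, 135], [15, 160, 140], [21, 135, 224], [21, 133, 223]] bay [[25, 105, 237], [24, 105, 232]]
-42.5 shelf [[19, 143, 153], [17, 148, 182], [17, 150, 201], [17, 151, 203], [17, 151, 201], [17, 152, 199], [17, 153, 199], [22, 134, 231], [21, 131, 227]] bay [[25, 104, 235], [25, 104, 236]]
42.5 shelf [[20, 138, 158], [17, 149, 140], [15, 160, 135], [15, 161, 137], [15, 161, 136], [15, 161, 137], [15, 162, 138], [20, 140, 198], [22, 129, 233]] bay [[23, 107, 228], [24, 107, 231]]
127.5 shelf [[20, 138, 164], [15, 147, 109], [12, 157, 74], [11, 155, 73], [12, 156, 72], [12, 158, 72], [12, 158, 76], [22, 130, 223], [23, 128, 235]] bay [[25, 104, 236], [23, 108, 226]]
[ 14 174  82]
41 [ 182  246   66   41 1876] [214.0533049  265.95149254]
((215.03196716308594, 269.7342834472656), (45.48659133911133, 63.580902099609375), 88.30939483642578) [[415.7, 327.5, 60.0], [412.5, 324.0, 87.0]]
[ 15 188 111]
146 [ 214  270   69   47 2573] [248.06024096 293.21220365]
((248.18377685546875, 293.3769836425781), (46.45273208618164, 69.03801727294922), 83.90399169921875) [[417.2, 317.9, 60.0], [389.6, 326.0, 87.0]]
```

move_arm --steps '[{"wx":0,"wy":0,"wz":0,"tx":0,"ty":0,"tz":0.04,"gripper":-1},{"wx":0,"wy":0,"wz":0,"tx":-0.01,"ty":0.01,"tz":0.08,"gripper":-1},{"wx":0,"wy":0,"wz":0,"tx":-0.03,"ty":0.03,"tz":0.11,"gripper":-1},{"wx":0,"wy":0,"wz":0,"tx":-0.05,"ty":0.05,"tz":0.13,"gripper":-1},{"wx":0,"wy":0,"wz":0,"tx":-0.065,"ty":0.06,"tz":0.13,"gripper":-1}]'

```text
time: 38.0
tool_pos: [362.0, 177.5, 251.6]
orientation: [-179.9, -0.4, 5.1]
force: [-0.7, 0.1, -2.3]
width: 0.178
finger_force: 55.0
```

move_arm --steps '[{"wx":0,"wy":0,"wz":0,"tx":0,"ty":0,"tz":0,"gripper":-1},{"wx":0,"wy":0,"wz":0,"tx":0,"ty":0,"tz":0,"gripper":-1},{"wx":0,"wy":0,"wz":0,"tx":0,"ty":0,"tz":0,"gripper":-1},{"wx":0,"wy":0,"wz":0,"tx":0,"ty":0,"tz":0,"gripper":-1},{"wx":0,"wy":0,"wz":0,"tx":0,"ty":0,"tz":0,"gripper":-1}]'

```text
time: 38.5
tool_pos: [361.4, 175.6, 248.3]
orientation: [180.0, 0.0, 5.0]
force: [-0.0, -0.6, -1.5]
width: 0.176
finger_force: 55.0
```

```bash
python3 - <<'E'
from chk import *
o=get_obs(); print(o["tool_pos"],o["orientation"])
w=camera("wrist"); cv2.imwrite("pics/w6.png",w["color"]); np.save("w6.npy",w,allow_pickle=True)
# overlay guess circles (rim outer 84, inner 78.5) from top estimate
im=w["color"].copy()
for r,col in((84,(0,255,0)),(78.5,(0,0,255))):
    for a in np.radians(range(0,360,4)):
        u,v=proj(w,(405+r*np.cos(a),322+r*np.sin(a),87)); cv2.circle(im,(int(u),int(v)),1,col,-1)
cv2.imwrite("pics/w6o.png",im)
E
```

```text
[361.38535729 175.61106819 248.2683218 ] [1.79991615e+02 4.06657003e-02 5.02568267e+00]
```

View pics/w6o.png

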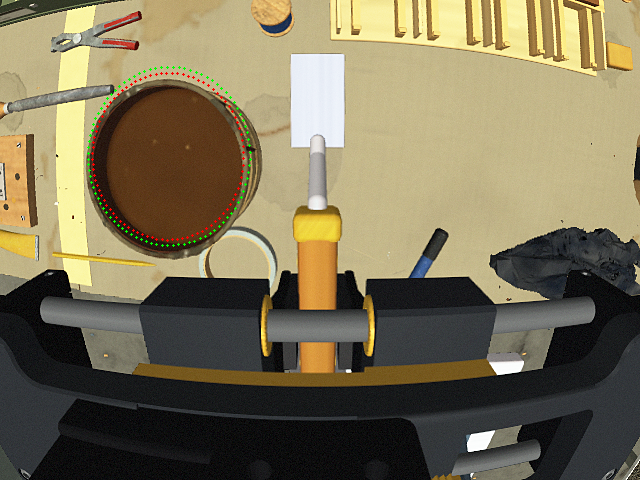

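The picture shows the tin (rim about (95-255,78-250)), my guessed circles sitting roughly 10 px too high, so the tin is nearer the robot than guessed; pliers, tape (237,262), and spool (272,14) undisturbed.

```bash
python3 - <<'E'
from h import *
from scipy.optimize import least_squares
w=np.load("w6.npy",allow_pickle=True).item(); lab=cv2.cvtColor(w["color"],cv2.COLOR_BGR2LAB).astype(float)
C=np.array([395.,321.]); rs=np.arange(60,104,1.0)
for it in range(2):
    P=[]
    for a in np.radians(range(-20,230,5)):
        s=np.array([lab[tuple(np.clip(proj(w,(C[0]+r*np.cos(a),C[1]+r*np.sin(a),87)).round().astype(int)[::-1],0,[479,639]))] for r in rs])
        if it==1 and round(np.degrees(a))%30==0: print(round(np.degrees(a)),s[::2,0].astype(int).tolist())
        g=s[:,0]; d=np.array([g[i+1:i+5].mean()-g[i-4:i+1].mean() for i in range(4,len(g)-5)]); i=d.argmax()+4
        P.append([C[0]+(rs[i]+.5)*np.cos(a),C[1]+(rs[i]+.5)*np.sin(a),d.max(),np.degrees(a),rs[i]])
    P=np.array(P)
    f=least_squares(lambda q:np.hypot(P[:,0]-q[0],P[:,1]-q[1])-q[2],[*C,84],loss="soft_l1"); print(f.x); C=f.x[:2]
print(P[:,3:].astype(int).tolist())
E
```

```text
[393.00844232 324.33220201  85.27079369]
0 [67, 66, 68, 69, 70, 70, 66, 62, 32, 24, 91, 105, 74, 203, 189, 187, 191, 188, 192, 189, 189, 188]
30 [67, 70, 63, 58, 47, 27, 33, 25, 18, 31, 85, 72, 80, 81, 200, 185, 185, 173, 164, 170, 169, 172]
60 [54, 33, 25, 24, 20, 19, 28, 26, 18, 72, 54, 85, 103, 146, 192, 192, 189, 192, 186, 188, 188, 176]
90 [21, 26, 21, 15, 17, 27, 26, 23, 18, 71, 36, 135, 126, 179, 189, 250, 244, 242, 243, 243, 244, 244]
120 [27, 17, 19, 24, 33, 21, 20, 14, 27, 69, 69, 120, 114, 197, 193, 188, 191, 195, 191, 189, 187, 186]
150 [58, 57, 19, 26, 33, 27, 24, 24, 19, 75, 57, 132, 122, 158, 195, 190, 197, 184, 195, 190, 190, 192]
180 [72, 67, 59, 59, 32, 27, 18, 20, 20, 66, 70, 68, 75, 159, 190, 193, 193, 193, 190, 192, 175, 172]
210 [71, 72, 76, 71, 72, 66, 62, 57, 18, 21, 80, 85, 82, 139, 230, 222, 226, 191, 80, 77, 75, 139]
[393.28165739 324.4116691   85.27699791]
[[-20, 85], [-14, 85], [-10, 85], [-5, 85], [0, 85], [5, 79], [10, 85], [14, 85], [20, 78], [25, 86], [29, 87], [35, 86], [40, 86], [45, 84], [50, 85], [55, 85], [59, 84], [65, 86], [70, 85], [75, 85], [80, 85], [85, 85], [90, 88], [95, 84], [100, 84], [105, 85], [110, 85], [115, 84], [119, 85], [125, 84], [130, 86], [135, 85], [140, 85], [145, 80], [150, 80], [155, 85], [160, 84], [165, 84], [170, 84], [175, 85], [180, 84], [185, 85], [190, 86], [195, 86], [200, 77], [205, 87], [210, 86], [215, 80], [220, 85], [225, 84]]
```

move_arm --steps '[{"wx":0,"wy":0,"wz":0,"tx":0.03,"ty":0.028,"tz":0,"gripper":-1},{"wx":0,"wy":0,"wz":0,"tx":0.06,"ty":0.057,"tz":0,"gripper":-1},{"wx":0,"wy":0,"wz":0,"tx":0.095,"ty":0.09,"tz":0,"gripper":-1},{"wx":0,"wy":0,"wz":0,"tx":0.13,"ty":0.124,"tz":0,"gripper":-1},{"wx":0,"wy":0,"wz":0,"tx":0.155,"ty":0.148,"tz":0,"gripper":-1}]'

```text
time: 39.05
tool_pos: [518.4, 325.9, 248.0]
orientation: [-180.0, -0.1, 5.1]
force: [0.1, -0.5, -1.6]
width: 0.175
finger_force: 55.0
```

move_arm --steps '[{"wx":0,"wy":0,"wz":0,"tx":0.0129,"ty":0.0125,"tz":-0.01,"gripper":-1},{"wx":0,"wy":0,"wz":0,"tx":0.0129,"ty":0.0125,"tz":-0.04,"gripper":-1},{"wx":0,"wy":0,"wz":0,"tx":0.0129,"ty":0.0125,"tz":-0.07,"gripper":-1},{"wx":0,"wy":0,"wz":0,"tx":0.0129,"ty":0.0125,"tz":-0.09,"gripper":-1},{"wx":0,"wy":0,"wz":0,"tx":0.0129,"ty":0.0125,"tz":-0.1,"gripper":-1}]'

```text
time: 39.55
tool_pos: [527.5, 335.7, 145.6]
orientation: [179.9, 0.3, 5.1]
force: [-0.4, 0.4, -1.3]
width: 0.179
finger_force: 55.0
```

move_arm --steps '[{"wx":0,"wy":0,"wz":0,"tx":0,"ty":0,"tz":0,"gripper":-1},{"wx":0,"wy":0,"wz":0,"tx":0,"ty":0,"tz":0,"gripper":-1},{"wx":0,"wy":0,"wz":0,"tx":0,"ty":0,"tz":0,"gripper":-1},{"wx":0,"wy":0,"wz":0,"tx":0,"ty":0,"tz":0,"gripper":-1},{"wx":0,"wy":0,"wz":0,"tx":0,"ty":0,"tz":0,"gripper":-1}]'

```text
time: 40.05
tool_pos: [529.2, 336.8, 149.7]
orientation: [-180.0, -0.1, 5.1]
force: [0.6, -1.1, -1.9]
width: 0.18
finger_force: 55.0
```

```bash
python3 - <<'E'
from h import *
from scipy.optimize import least_squares
o=get_obs(); print(o["tool_pos"],o["orientation"],o["force"])
for nm in("top","scene"):
    w=camera(nm); cv2.imwrite(f"pics/{nm}7.png",w["color"]); lab=cv2.cvtColor(w["color"],cv2.COLOR_BGR2LAB).astype(float)[:,:,0]
    C=np.array([393.2,324.4]); rs=np.arange(60,104,.5)
    # outer silhouette on the side away from the camera
    e=w["eye"][:2]; th=np.degrees(np.arctan2(*(C-e)[::-1]))
    P=[]
    for a in np.radians(np.arange(th-80,th+81,5)):
        uv=np.array([proj(w,(C[0]+r*np.cos(a),C[1]+r*np.sin(a),87)) for r in rs],np.float32)
        g=cv2.remap(lab.astype(np.float32),uv[None,:,0],uv[None,:,1],1)[0]
        d=np.array([g[i+1:i+8].mean()-g[i-7:i+1].mean() for i in range(7,len(g)-8)]); i=d.argmax()+7
        if d.max()>35: P.append([C[0]+(rs[i]+.25)*np.cos(a),C[1]+(rs[i]+.25)*np.sin(a),rs[i]])
    P=np.array(P); f=least_squares(lambda q:np.hypot(P[:,0]-q[0],P[:,1]-q[1])-84.3,C,loss="soft_l1"); print(nm,round(th),len(P),f.x,P[:,2].tolist())
E
```

```text
[529.23181459 336.75694363 149.71365337] [-1.79966530e+02 -1.05432493e-01  5.08991743e+00] [ 0.59520916 -1.09999848 -1.93607631]
top 51 6 [404.6112867  342.34225145] [96.0, 99.5, 99.5, 98.5, 98.0, 98.5]
scene -16 30 [394.54243377 326.52122937] [79.5, 80.0, 80.0, 80.5, 81.5, 81.0, 86.0, 84.5, 86.0, 86.5, 86.5, 82.0, 84.5, 85.5, 86.5, 84.5, 85.5, 85.5, 84.5, 83.0, 79.5, 83.5, 88.0, 87.5, 87.0, 86.5, 86.5, 86.5, 86.0, 84.5]
```

move_arm --steps '[{"wx":0,"wy":0,"wz":0,"tx":0,"ty":0,"tz":-0.01,"gripper":-1},{"wx":0,"wy":0,"wz":0,"tx":0,"ty":0,"tz":-0.02,"gripper":-1},{"wx":0,"wy":0,"wz":0,"tx":0,"ty":0,"tz":-0.026,"gripper":-1},{"wx":0,"wy":0,"wz":0,"tx":0,"ty":0,"tz":-0.029,"gripper":-1},{"wx":0,"wy":0,"wz":0,"tx":0,"ty":0,"tz":-0.031,"gripper":-1}]'

```text
time: 40.65
tool_pos: [528.5, 336.4, 116.8]
orientation: [180.0, 0.1, 5.1]
force: [0.2, -0.4, -1.3]
width: 0.177
finger_force: 55.0
```

move_arm --steps '[{"wx":0,"wy":0,"wz":0,"tx":0,"ty":0,"tz":-0.002,"gripper":-1},{"wx":0,"wy":0,"wz":0,"tx":0,"ty":0,"tz":-0.004,"gripper":-1},{"wx":0,"wy":0,"wz":0,"tx":0,"ty":0,"tz":-0.006,"gripper":-1},{"wx":0,"wy":0,"wz":0,"tx":0,"ty":0,"tz":-0.008,"gripper":-1},{"wx":0,"wy":0,"wz":0,"tx":0,"ty":0,"tz":-0.01,"gripper":-1}]'

```text
time: 41.15
tool_pos: [528.8, 336.6, 107.6]
orientation: [-180.0, -0.0, 5.1]
force: [-0.1, 0.5, -1.7]
width: 0.176
finger_force: 55.0
```

move_arm --steps '[{"wx":0,"wy":0,"wz":0,"tx":0,"ty":0,"tz":-0.001,"gripper":-1},{"wx":0,"wy":0,"wz":0,"tx":0,"ty":0,"tz":-0.002,"gripper":-1},{"wx":0,"wy":0,"wz":0,"tx":0,"ty":0,"tz":-0.004,"gripper":-1},{"wx":0,"wy":0,"wz":0,"tx":0,"ty":0,"tz":-0.006,"gripper":-1},{"wx":0,"wy":0,"wz":0,"tx":0,"ty":0,"tz":-0.008,"gripper":-1}]'

```text
time: 41.65
tool_pos: [528.8, 336.5, 99.5]
orientation: [-180.0, -0.0, 5.1]
force: [0.4, 0.0, -1.2]
width: 0.178
finger_force: 55.0
```

move_arm --steps '[{"wx":0,"wy":0,"wz":0,"tx":0,"ty":0,"tz":-0.002,"gripper":-1},{"wx":0,"wy":0,"wz":0,"tx":0,"ty":0,"tz":-0.004,"gripper":-1},{"wx":0,"wy":0,"wz":0,"tx":0,"ty":0,"tz":-0.007,"gripper":-1},{"wx":0,"wy":0,"wz":0,"tx":0,"ty":0,"tz":-0.01,"gripper":-1},{"wx":0,"wy":0,"wz":0,"tx":0,"ty":0,"tz":-0.012,"gripper":-1}]'

```text
time: 42.15
tool_pos: [528.6, 336.5, 87.3]
orientation: [180.0, 0.0, 5.1]
force: [-0.4, 0.1, -1.1]
width: 0.179
finger_force: 55.0
```

move_arm --steps '[{"wx":0,"wy":0,"wz":0,"tx":0,"ty":0,"tz":-0.001,"gripper":-1},{"wx":0,"wy":0,"wz":0,"tx":0,"ty":0,"tz":-0.002,"gripper":-1},{"wx":0,"wy":0,"wz":0,"tx":0,"ty":0,"tz":-0.003,"gripper":-1},{"wx":0,"wy":0,"wz":0,"tx":0,"ty":0,"tz":-0.003,"gripper":-1},{"wx":0,"wy":0,"wz":0,"tx":0,"ty":0,"tz":-0.003,"gripper":-1}]'

```text
time: 42.65
tool_pos: [528.8, 336.6, 84.7]
orientation: [-180.0, -0.0, 5.1]
force: [-0.1, -0.3, -1.3]
width: 0.173
finger_force: 55.0
```

move_arm --steps '[{"wx":0,"wy":0,"wz":0,"tx":0,"ty":0,"tz":-0.0005,"gripper":-1},{"wx":0,"wy":0,"wz":0,"tx":0,"ty":0,"tz":-0.001,"gripper":-1},{"wx":0,"wy":0,"wz":0,"tx":0,"ty":0,"tz":-0.0015,"gripper":-1},{"wx":0,"wy":0,"wz":0,"tx":0,"ty":0,"tz":-0.0015,"gripper":-1},{"wx":0,"wy":0,"wz":0,"tx":0,"ty":0,"tz":-0.0015,"gripper":-1}]'

```text
time: 43.15
tool_pos: [528.8, 336.6, 83.4]
orientation: [-180.0, -0.0, 5.1]
force: [-0.8, -0.0, 0.1]
width: 0.177
finger_force: 55.0
```

move_arm --steps '[{"wx":0,"wy":0,"wz":0,"tx":0,"ty":0,"tz":0,"gripper":-0.55},{"wx":0,"wy":0,"wz":0,"tx":0,"ty":0,"tz":0,"gripper":-0.45},{"wx":0,"wy":0,"wz":0,"tx":0,"ty":0,"tz":0,"gripper":-0.3},{"wx":0,"wy":0,"wz":0,"tx":0,"ty":0,"tz":0,"gripper":0},{"wx":0,"wy":0,"wz":0,"tx":0,"ty":0,"tz":0,"gripper":0.3}]'

```text
time: 43.65
tool_pos: [528.8, 336.5, 83.1]
orientation: [-180.0, -0.0, 5.1]
force: [0.4, 0.6, -0.6]
width: 0.443
finger_force: 0.0
```

move_arm --steps '[{"wx":0,"wy":0,"wz":0,"tx":0,"ty":0,"tz":0,"gripper":0.3},{"wx":0,"wy":0,"wz":0,"tx":0,"ty":0,"tz":0.005,"gripper":0.3},{"wx":0,"wy":0,"wz":0,"tx":0,"ty":0,"tz":0.02,"gripper":0.3},{"wx":0,"wy":0,"wz":0,"tx":0,"ty":0,"tz":0.05,"gripper":0.3},{"wx":0,"wy":0,"wz":0,"tx":0,"ty":0,"tz":0.09,"gripper":0.3}]'

```text
time: 44.15
tool_pos: [527.6, 336.0, 173.5]
orientation: [179.9, 0.2, 5.1]
force: [0.1, 0.5, 0.3]
width: 0.649
finger_force: 0.0
```

move_arm --steps '[{"wx":0,"wy":0,"wz":0,"tx":0,"ty":-0.02,"tz":0.04,"gripper":0.3},{"wx":0,"wy":0,"wz":0,"tx":0,"ty":-0.06,"tz":0.06,"gripper":0.3},{"wx":0,"wy":0,"wz":0,"tx":0,"ty":-0.1,"tz":0.08,"gripper":0.3},{"wx":0,"wy":0,"wz":0,"tx":0,"ty":-0.14,"tz":0.08,"gripper":0.3},{"wx":0,"wy":0,"wz":0,"tx":0,"ty":-0.18,"tz":0.08,"gripper":0.3}]'

```text
time: 44.65
tool_pos: [529.2, 155.3, 255.8]
orientation: [180.0, -0.3, 5.1]
force: [0.4, -0.4, 0.4]
width: 0.653
finger_force: 0.0
```

```bash
python3 - <<'E'
from chk import *
print(get_obs()["force"])
w=camera("wrist"); cv2.imwrite("pics/w8.png",w["color"]); np.save("w8.npy",w,allow_pickle=True)
s=camera("scene"); cv2.imwrite("pics/s8.png",s["color"]); b=np.load("s5.npy",allow_pickle=True).item()
for nm,c in(("wrist",w),("scene",s)):
    hsv=cv2.cvtColor(c["color"],cv2.COLOR_BGR2HSV)
    for q,m in(("white",cv2.inRange(hsv,(0,0,165),(180,60,255))),("orange",cv2.inRange(hsv,(8,170,90),(18,255,255)))):
        n,l,st,ce=cv2.connectedComponentsWithStats(m)
        for k in np.argsort(-st[1:,4])[:7]+1:
            if st[k,4]>25: print(nm,q,st[k].tolist(),ce[k].round().tolist())
for n,p in (("grip",(529,336.5,100)),("tip",(643,347,50)),("saddle",(474,332,87)),("tin",(393,324,87))): print(n,proj(w,p).round(),proj(s,p).round())
E
```

```text
[ 0.35172132 -0.36959647  0.42824855]
wrist white [162, 113, 25, 44, 964] [174.0, 135.0]
wrist white [177, 0, 13, 62, 533] [183.0, 33.0]
wrist white [87, 0, 30, 11, 167] [100.0, 4.0]
wrist white [0, 272, 13, 22, 151] [6.0, 284.0]
wrist white [168, 259, 8, 18, 118] [171.0, 267.0]
wrist white [11, 68, 20, 12, 106] [22.0, 73.0]
wrist white [59, 165, 8, 10, 56] [62.0, 169.0]
wrist orange [398, 52, 61, 62, 2221] [431.0, 85.0]
wrist orange [536, 73, 45, 57, 1564] [559.0, 102.0]
wrist orange [148, 180, 17, 96, 1306] [155.0, 228.0]
wrist orange [582, 161, 17, 25, 80] [585.0, 171.0]
wrist orange [0, 111, 11, 9, 27] [4.0, 115.0]
scene white [360, 364, 212, 116, 8835] [473.0, 433.0]
scene white [465, 21, 76, 88, 3753] [502.0, 61.0]
scene white [0, 135, 120, 61, 3379] [70.0, 164.0]
scene white [38, 28, 57, 21, 802] [65.0, 39.0]
scene white [0, 248, 33, 20, 412] [15.0, 257.0]
scene white [43, 352, 87, 27, 363] [96.0, 366.0]
scene white [445, 10, 17, 63, 357] [453.0, 42.0]
scene orange [230, 280, 66, 38, 1809] [262.0, 299.0]
scene orange [228, 253, 22, 21, 193] [239.0, 263.0]
scene orange [460, 195, 23, 17, 118] [473.0, 204.0]
scene orange [110, 396, 11, 7, 38] [115.0, 399.0]
grip [127. 204.] [225. 256.]
tip [144.  89.] [210. 247.]
saddle [139. 255.] [234. 272.]
tin [152. 325.] [249. 292.]
```

move_arm --steps '[{"wx":0,"wy":0,"wz":0,"tx":0,"ty":0.02,"tz":0,"gripper":0.3},{"wx":0,"wy":0,"wz":0,"tx":0,"ty":0.04,"tz":0,"gripper":0.3},{"wx":0,"wy":0,"wz":0,"tx":0,"ty":0.05,"tz":0,"gripper":0.3},{"wx":0,"wy":0,"wz":0,"tx":0,"ty":0.05,"tz":0,"gripper":0.3},{"wx":0,"wy":0,"wz":0,"tx":0,"ty":0.05,"tz":0,"gripper":0.3}]'

```text
time: 45.25
tool_pos: [528.6, 206.8, 253.4]
orientation: [180.0, -0.0, 5.2]
force: [-0.7, 1.5, -1.0]
width: 0.655
finger_force: 0.0
```

move_arm --steps '[{"wx":0,"wy":0,"wz":0,"tx":0,"ty":0,"tz":0,"gripper":0.3},{"wx":0,"wy":0,"wz":0,"tx":0,"ty":0,"tz":0,"gripper":0.3},{"wx":0,"wy":0,"wz":0,"tx":0,"ty":0,"tz":0,"gripper":0.3},{"wx":0,"wy":0,"wz":0,"tx":0,"ty":0,"tz":0,"gripper":0.3},{"wx":0,"wy":0,"wz":0,"tx":0,"ty":0,"tz":0,"gripper":0.3}]'

```text
time: 45.75
tool_pos: [528.8, 206.3, 253.1]
orientation: [180.0, 0.0, 5.1]
force: [0.6, -0.0, 0.5]
width: 0.65
finger_force: 0.0
```

```bash
python3 - <<'E'
from chk import *
w=camera("wrist"); cv2.imwrite("pics/w9.png",w["color"]); np.save("w9.npy",w,allow_pickle=True); print(get_obs()["tool_pos"])
hsv=cv2.cvtColor(w["color"],cv2.COLOR_BGR2HSV); nrm=np.array([*ey,0]); S=np.array([474,331.7,0])
def onplane(c,u,v):
    e,d=ray(c,u,v); p=e+d*((S-e)@nrm)/(d@nrm); q=p-S; return [round(float(q@np.array([*ex,0])),1),round(float(p[2]),1)]
for q,m in(("white",cv2.inRange(hsv,(0,0,165),(180,60,255))),("orange",cv2.inRange(hsv,(8,170,90),(18,255,255))),("brass",cv2.inRange(hsv,(19,170,120),(30,255,255)))):
    n,l,st,ce=cv2.connectedComponentsWithStats(m)
    for k in np.argsort(-st[1:,4])[:5]+1:
        x,y,ww,h,a=st[k]
        if a>60 and 60<ce[k][0]<320: 
            r=cv2.minAreaRect(cv2.findContours((l==k).astype(np.uint8),0,2)[0][0]); b=cv2.boxPoints(r); b=b[np.argsort(b[:,1])]
            f,n2=b[:2].mean(0),b[2:].mean(0); print(q,st[k].tolist(),"front",f.round(1),onplane(w,*f),"rear",n2.round(1),onplane(w,*n2),"w/h",r[1])
E
```

```text
[528.78689809 206.36113752 253.14074252]
white [202, 113, 25, 46, 1047] front [214. 113.] [146.7, -49.8] rear [214. 158.] [89.2, -44.5] w/h (45.0, 24.0)
white [217, 0, 13, 62, 548] front [223.   0.] [313.4, -88.0] rear [223.  61.] [223.4, -96.6] w/h (61.0, 12.0)
white [214, 264, 8, 19, 126] front [217.5 264. ] [-47.1, -30.0] rear [217.5 282. ] [-69.3, -22.2] w/h (18.0, 7.0)
orange [193, 182, 19, 114, 1729] front [199.  181.8] [67.4, 21.0] rear [203.3 295. ] [-59.2, 40.7] w/h (113.2221908569336, 16.114965438842773)
brass [174, 297, 14, 55, 213] front [175.7 297.5] [-25.5, 120.2] rear [181.9 351.6] [-80.4, 127.4] w/h (54.44645690917969, 10.201546669006348)
brass [191, 171, 18, 13, 191] front [199.1 170.9] [79.3, 18.7] rear [199.8 182.5] [66.3, 18.1] w/h (11.574307441711426, 17.561016082763672)
```

```bash
python3 - <<'E'
from chk import *
w=np.load("w9.npy",allow_pickle=True).item()
for n,u,v,z in [("tip",214,113,3),("blade rear",214,158,3),("ferrule front",199.1,170.9,58),("ferr/handle",199.5,182,60),("handle rear",203.3,295,60),("hook white",217.5,273,5)]: print(n,onz(w,u,v,z).round(1))
a=w["color"][60:360,60:340]; s=camera("scene"); b=s["color"][225:325,190:310]
cv2.imwrite("pics/x.png",np.hstack([cv2.resize(a,(400,428)),cv2.resize(b,(400,428),interpolation=cv2.INTER_CUBIC)]))
# tin ellipse in scene vs before
lab=cv2.cvtColor(s["color"],cv2.COLOR_BGR2LAB).astype(np.float32)[:,:,0]
from scipy.optimize import least_squares
for nm,c in(("wrist",w),("scene",s)):
    L=cv2.cvtColor(c["color"],cv2.COLOR_BGR2LAB).astype(np.float32)[:,:,0]; C=np.array([393.2,324.4]); rs=np.arange(60,104,.5); th=np.degrees(np.arctan2(*(C-c["eye"][:2])[::-1])); P=[]
    for a in np.radians(np.arange(th-70,th+71,5)):
        uv=np.array([proj(c,(C[0]+r*np.cos(a),C[1]+r*np.sin(a),87)) for r in rs],np.float32)
        g=cv2.remap(L,uv[None,:,0],uv[None,:,1],1)[0]; d=np.array([g[i+1:i+8].mean()-g[i-7:i+1].mean() for i in range(7,len(g)-8)]); i=d.argmax()+7
        if d.max()>35: P.append([C[0]+(rs[i]+.25)*np.cos(a),C[1]+(rs[i]+.25)*np.sin(a)])
    P=np.array(P); f=least_squares(lambda q:np.hypot(P[:,0]-q[0],P[:,1]-q[1])-84.5,C,loss="soft_l1"); print(nm,len(P),f.x)
E
```

```text
tip [618.  329.7   3. ]
blade rear [566.9 326.4   3. ]
ferrule front [557.9 326.2  58. ]
ferr/handle [547.1 324.7  60. ]
handle rear [424.6 320.5  60. ]
hook white [429.1 318.4   5. ]
wrist 1 [412.01509608 331.8869609 ]
scene 11 [379.86083063 300.88602713]
```

```bash
cat > tin.py <<'E'
from chk import *
from scipy.optimize import least_squares
def tin(c,C,half=70,th=None,R0=84.5,it=4,thr=30):
    L=cv2.cvtColor(c["color"],cv2.COLOR_BGR2LAB).astype(np.float32)[:,:,0]; rs=np.arange(62,106,.5); C=np.array(C,float)
    for _ in range(it):
        t=np.degrees(np.arctan2(*(C-c["eye"][:2])[::-1])) if th is None else th; P=[]
        for a in np.radians(np.arange(t-half,t+half+1,5)):
            uv=np.array([proj(c,(C[0]+r*np.cos(a),C[1]+r*np.sin(a),87)) for r in rs],np.float32)
            if uv.min()<0 or uv[:,0].max()>638 or uv[:,1].max()>478: continue
            g=cv2.remap(L,uv[None,:,0],uv[None,:,1],1)[0]; d=np.array([g[i+1:i+8].mean()-g[i-7:i+1].mean() for i in range(7,len(g)-8)]); i=d.argmax()+7
            if d.max()>thr: P.append([C[0]+(rs[i]+.25)*np.cos(a),C[1]+(rs[i]+.25)*np.sin(a)])
        P=np.array(P)
        if len(P)<4: return len(P),C,None
        f=least_squares(lambda q:np.hypot(P[:,0]-q[0],P[:,1]-q[1])-R0,C,loss="soft_l1"); C=f.x
    return len(P),C.round(1),np.abs(f.fun).mean().round(2)
def glue(c,near):
    hsv=cv2.cvtColor(c["color"],cv2.COLOR_BGR2HSV); m=cv2.inRange(hsv,np.array([4,120,30]),np.array([17,255,150])); n,l,st,ce=cv2.connectedComponentsWithStats(m)
    out=[]
    for k in np.argsort(-st[1:,4])[:6]+1: out.append((st[k].tolist(),ce[k].round(1).tolist(),onz(c,*ce[k],70).round().tolist()))
    return out
E
python3 - <<'E'
from tin import *
w=np.load("w9.npy",allow_pickle=True).item(); w8=np.load("w8.npy",allow_pickle=True).item()
s=camera("scene"); t=camera("top"); np.save("s9.npy",s,allow_pickle=True)
for n,c in(("w9",w),("w8",w8),("scene",s),("top",t),("s5",np.load("s5.npy",allow_pickle=True).item())):
    print(n); [print("  ",x) for x in glue(c,0)]
E
```

```text
w9
   ([365, 51, 66, 63, 3359], [397.9, 84.4], [657.0, 142.0, 70.0])
   ([442, 58, 60, 62, 2975], [471.8, 90.8], [663.0, 68.0, 70.0])
   ([566, 82, 43, 55, 1906], [587.7, 110.0], [676.0, -82.0, 70.0])
   ([230, 341, 65, 32, 1467], [268.0, 356.8], [361.0, 246.0, 70.0])
   ([194, 183, 38, 125, 967], [210.8, 263.7], [466.0, 309.0, 70.0])
   ([0, 244, 60, 26, 318], [36.2, 254.0], [451.0, 545.0, 70.0])
w8
   ([318, 47, 65, 63, 3338], [350.1, 80.3], [657.0, 136.0, 70.0])
   ([398, 52, 61, 62, 3127], [428.1, 84.7], [663.0, 61.0, 70.0])
   ([534, 73, 47, 57, 2129], [556.8, 102.5], [675.0, -89.0, 70.0])
   ([605, 201, 35, 95, 1135], [627.0, 251.2], [521.0, -252.0, 70.0])
   ([155, 181, 14, 96, 563], [162.0, 229.7], [498.0, 312.0, 70.0])
   ([194, 280, 26, 28, 415], [204.4, 295.3], [430.0, 266.0, 70.0])
scene
   ([228, 271, 69, 47, 2485], [262.3, 294.8], [388.0, 292.0, 70.0])
   ([18, 401, 73, 62, 469], [56.7, 436.8], [203.0, 749.0, 70.0])
   ([22, 170, 34, 33, 416], [40.7, 189.6], [1104.0, 738.0, 70.0])
   ([243, 318, 34, 18, 290], [257.7, 326.3], [300.0, 338.0, 70.0])
   ([269, 221, 26, 16, 
[... 216 characters left out ...]
.5, 168.0], [673.0, -107.0, 70.0])
   ([312, 160, 26, 25, 507], [323.9, 173.1], [660.0, 55.0, 70.0])
   ([32, 290, 26, 16, 233], [43.2, 299.5], [344.0, 741.0, 70.0])
   ([34, 279, 24, 9, 191], [44.5, 283.3], [383.0, 740.0, 70.0])
   ([287, 163, 19, 23, 183], [295.7, 170.3], [667.0, 127.0, 70.0])
s5
   ([214, 270, 69, 48, 2578], [248.1, 293.2], [408.0, 321.0, 70.0])
   ([18, 401, 73, 62, 523], [55.3, 437.7], [202.0, 751.0, 70.0])
   ([22, 170, 34, 33, 506], [39.2, 189.5], [1106.0, 742.0, 70.0])
   ([228, 317, 32, 18, 275], [241.9, 325.3], [317.0, 368.0, 70.0])
   ([269, 221, 18, 17, 227], [277.5, 228.2], [621.0, 158.0, 70.0])
   ([459, 223, 17, 24, 222], [467.5, 233.6], [379.0, -312.0, 70.0])
```

```bash
python3 - <<'E'
from tin import *
w=np.load("w9.npy",allow_pickle=True).item(); s=np.load("s9.npy",allow_pickle=True).item(); s5=np.load("s5.npy",allow_pickle=True).item()
print("tin s5",tin(s5,(393,324)),"s9",tin(s,(373,295)),"w9",tin(w,(373,295),thr=20))
pts={"tip":(214,113),"bladerear":(214,158),"ferrF":(199.1,170.9),"ferrR":(199.8,182.5),"handR":(203.3,295),"hookwhite":(217.5,264)}
for dx,dy in((-20,-29),(-20,-24),(-20,-19)):
  S=np.array([474+dx,331.7+dy,0]); nrm=np.array([*ey,0])
  o=[]
  for n,(u,v) in pts.items():
    e,d=ray(w,u,v); p=e+d*((S-e)@nrm)/(d@nrm); o.append((n,p.round().tolist(),proj(s,p).round().tolist()))
  print(dx,dy,o)
hsv=cv2.cvtColor(s["color"],cv2.COLOR_BGR2HSV)
for q,m in(("white",cv2.inRange(hsv,(0,0,150),(180,70,255))),("orange",cv2.inRange(hsv,(8,150,90),(18,255,255))),("brass",cv2.inRange(hsv,(19,150,120),(30,255,255)))):
    n,l,st,ce=cv2.connectedComponentsWithStats(m)
    for k in range(1,n):
        if st[k,4]>8 and 200<ce[k][0]<300 and 215<ce[k][1]<300: print(q,st[k].tolist(),ce[k].round(1))
E
```

```text
tin s5 (28, array([394.6, 327.1]), np.float64(2.44)) s9 (26, array([378.2, 298.9]), np.float64(3.06)) w9 (20, array([363.4, 266.5]), np.float64(4.8))
-20 -29 [('tip', [616.0, 317.0, 47.0], [224.0, 250.0]), ('bladerear', [571.0, 313.0, 51.0], [230.0, 259.0]), ('ferrF', [563.0, 312.0, 101.0], [230.0, 245.0]), ('ferrR', [553.0, 312.0, 101.0], [231.0, 247.0]), ('handR', [454.0, 303.0, 118.0], [247.0, 264.0]), ('hookwhite', [463.0, 304.0, 62.0], [247.0, 279.0])]
-20 -24 [('tip', [617.0, 322.0, 29.0], [222.0, 256.0]), ('bladerear', [569.0, 318.0, 33.0], [229.0, 265.0]), ('ferrF', [561.0, 317.0, 86.0], [229.0, 251.0]), ('ferrR', [551.0, 316.0, 85.0], [230.0, 253.0]), ('handR', [447.0, 307.0, 104.0], [247.0, 271.0]), ('hookwhite', [457.0, 308.0, 45.0], [247.0, 287.0])]
-20 -19 [('tip', [618.0, 327.0, 11.0], [221.0, 261.0]), ('bladerear', [568.0, 323.0, 16.0], [228.0, 270.0]), ('ferrF', [559.0, 322.0, 71.0], [228.0, 256.0]), ('ferrR', [548.0, 321.0, 70.0], [229.0, 259.0]), ('handR', [440.0, 311.0, 90.0], [247.0, 278.0]), ('hookwhite', [450.0, 312.0, 28.0], [247.0, 294.0])]
white [203, 232, 14, 19, 77] [210. 242.]
white [217, 260, 12, 10, 79] [223.1 264.2]
white [230, 264, 4, 4, 13] [231.2 265.4]
white [239, 270, 14, 14, 106] [246.2 276.4]
orange [268, 220, 27, 15, 239] [279.3 226.5]
orange [228, 253, 22, 21, 203] [238.7 262.6]
orange [229, 280, 67, 38, 1864] [262.3 298.6]
brass [226, 251, 7, 9, 23] [228.2 253.3]
```

move_arm --steps '[{"wx":0,"wy":0,"wz":0,"tx":0,"ty":-0.03,"tz":0.03,"gripper":0.3},{"wx":0,"wy":0,"wz":0,"tx":0,"ty":-0.05,"tz":0.06,"gripper":0.3},{"wx":0,"wy":0,"wz":0,"tx":0,"ty":-0.05,"tz":0.08,"gripper":0.3},{"wx":0,"wy":0,"wz":0,"tx":0,"ty":-0.05,"tz":0.1,"gripper":0.3},{"wx":0,"wy":0,"wz":0,"tx":0,"ty":-0.05,"tz":0.1,"gripper":0.3}]'

```text
time: 46.45
tool_pos: [530.6, 156.5, 356.3]
orientation: [-180.0, -0.4, 5.1]
force: [-0.1, -0.5, 0.2]
width: 0.649
finger_force: 0.0
```

move_arm --steps '[{"wx":0,"wy":0,"wz":0,"tx":0,"ty":0,"tz":0,"gripper":0.3},{"wx":0,"wy":0,"wz":0,"tx":0,"ty":0,"tz":0,"gripper":0.3},{"wx":0,"wy":0,"wz":0,"tx":0,"ty":0,"tz":0,"gripper":0.3},{"wx":0,"wy":0,"wz":0,"tx":0,"ty":0,"tz":0,"gripper":0.3},{"wx":0,"wy":0,"wz":0,"tx":0,"ty":0,"tz":0,"gripper":0.3}]'

```text
time: 46.95
tool_pos: [528.5, 156.6, 352.5]
orientation: [-180.0, 0.1, 5.1]
force: [1.0, -0.3, -0.7]
width: 0.651
finger_force: 0.0
```

```bash
python3 - <<'E'
from tin import *
def masks(c,win):
    hsv=cv2.cvtColor(c["color"],cv2.COLOR_BGR2HSV); out={}
    for q,m in(("white",cv2.inRange(hsv,(0,0,150),(180,70,255))),("orange",cv2.inRange(hsv,(8,150,90),(18,255,255))),("brass",cv2.inRange(hsv,(19,150,120),(30,255,255)))):
        n,l,st,ce=cv2.connectedComponentsWithStats(m)
        out[q]=[(st[k].tolist(),ce[k].round(1).tolist()) for k in range(1,n) if st[k,4]>8 and win[0]<ce[k][0]<win[1] and win[2]<ce[k][1]<win[3]]
    return out
def tri(c1,p1,c2,p2):
    e1,d1=ray(c1,*p1); e2,d2=ray(c2,*p2); A=np.stack([d1,-d2],1); t=np.linalg.lstsq(A,e2-e1,rcond=None)[0]
    a,b=e1+t[0]*d1,e2+t[1]*d2; return ((a+b)/2).round(1),np.linalg.norm(a-b).round(1)
w9=np.load("w9.npy",allow_pickle=True).item(); s9=np.load("s9.npy",allow_pickle=True).item()
print("ferrule",tri(w9,(199.5,177),s9,(228.2,253.3)),"blade",tri(w9,(214,136),s9,(223.1,264.2)),"handle ctr",tri(w9,(201.3,238),s9,(238.7,262.6)))
w=camera("wrist"); s=camera("scene"); t=camera("top"); print(get_obs()["tool_pos"])
print("scene",masks(s,(200,300,215,300))); print("wrist",masks(w,(60,320,40,300)))
print([x for x in glue(s,0)][:1]); print("diff scene s9",int((cv2.absdiff(s["color"],s9["color"])[225:340,190:310].max(2)>30).sum()))
cv2.imwrite("pics/t10.png",t["color"]); print("top",masks(t,(100,260,220,330)))
scan("top")
E
```

```text
ferrule (array([555.6, 319.2,  81.7]), np.float64(2.6)) blade (array([593.3, 325.9,  18.5]), np.float64(5.0)) handle ctr (array([499. , 311.6,  91.4]), np.float64(1.0))
[528.72099752 156.56719277 352.94599881]
scene {'white': [([203, 232, 14, 19, 78], [210.1, 242.1]), ([217, 260, 12, 10, 79], [223.1, 264.2]), ([230, 264, 4, 4, 12], [231.1, 265.4]), ([239, 270, 14, 14, 106], [246.2, 276.4])], 'orange': [([268, 220, 27, 17, 240], [279.4, 226.7]), ([228, 253, 22, 21, 204], [238.7, 262.6]), ([229, 280, 67, 38, 1869], [262.2, 298.6])], 'brass': [([226, 251, 7, 9, 23], [228.2, 253.3])]}
wrist {'white': [([201, 6, 11, 68, 407], [206.4, 46.0]), ([303, 41, 11, 2, 12], [308.2, 41.9]), ([307, 47, 7, 7, 34], [310.0, 50.1]), ([300, 52, 2, 17, 18], [300.9, 60.1]), ([61, 60, 15, 10, 47], [68.5, 64.6]), ([52, 71, 23, 12, 120], [63.7, 76.4]), ([102, 76, 6, 4, 15], [104.8, 77.6]), ([100, 89, 5, 5, 14], [101.9, 90.7]), ([95, 92, 5, 5, 15], [97.1, 94.2]), ([114, 94, 4, 6, 14], [115.9, 96.8]), ([190, 115, 20, 36, 655], [199.3, 132.3]), ([96, 120, 5, 5, 16], [98.1, 122.1]), ([90, 155, 14, 10, 72], [97.6, 
[... 1108 characters left out ...]
5, 158, 142], [15, 161, 139], [15, 161, 137], [15, 161, 138], [15, 159, 143], [22, 133, 228], [22, 131, 226]] bay [[25, 103, 240], [25, 104, 236]]
-42.5 shelf [[18, 142, 156], [17, 147, 187], [17, 150, 206], [17, 151, 208], [17, 151, 207], [17, 152, 205], [17, 151, 204], [22, 132, 234], [22, 129, 230]] bay [[25, 103, 238], [25, 102, 239]]
42.5 shelf [[100, 21, 65], [102, 21, 65], [105, 19, 65], [106, 18, 64], [101, 21, 64], [73, 6, 93], [97, 18, 66], [32, 92, 169], [23, 128, 236]] bay [[61, 6, 96], [91, 42, 42]]
127.5 shelf [[102, 29, 39], [74, 17, 46], [73, 45, 99], [101, 62, 61], [100, 61, 62], [101, 61, 82], [101, 60, 92], [100, 60, 100], [101, 60, 107]] bay [[57, 58, 98], [23, 104, 201]]
```

```bash
python3 -c "
from cell import sign_off; print(sign_off())"
```

```text
the job is handed in; nothing more can be done
None
```

Job handed in, unscored: wax and spool are on the bench, and the camera colour checks show all four lifts turned tack side down on the shelf. The spatula hangs on the upright tin's rim, blade about 20 mm above the bench, but the tin ended about 3 cm from where I hung it; I took that as the stated knock but didn't see it happen.

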